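# Put a specimen cup away behind a gravity-latched gate

## Robot

A 7-joint arm with a two-finger parallel gripper is mounted at the origin on a cart in front of the work surface, level with it; the furniture and walls round the work are solid. World frame = base frame: x ahead of the robot, y to its left, z up, the work surface at z = 0. Lengths are in m, angles in rad, forces in N, time in s.
With the tool pointing down it reaches from about 0.4 to 0.75 m from the base axis. Payload 19.5 kg.
Tool frame: the origin (TCP) lies on the centre line of the jaws, within the pads' length; the fingertips stand 22 mm ahead of it and the grasp point (between the pads) lies 3 mm ahead of it; x points along the fingers, y is the direction in which the jaws open and shut, and the axes are right-handed (so a half turn about x gives the same grasp; the last joint's range is limited). The gripper opens to 85 mm and grips with 20 to 120 N. Pads are 22 mm wide; open, the fingers measure 114 mm over their backs; the gripper's body (76 mm by 85 mm) begins 54 mm behind the grasp point. The pads swing forward as they close: fully open they stand 13 mm farther back than shut.
Start: joints at [-0.042, 0.707, -0.028, 1.485, 0.022, 0.951, -0.075], TCP at [0.575, 0, 0.253] pointing down, gripper open.
Joint ranges: [-2.71, 2.71], [-0.32, 2.16], [-1.57, 1.52], [0, 2.45], [-1.46, 4.6], [0, 2.02], [-2.83, 2.83]. Speed limits (rad/s): [1.89, 1.89, 2.57, 2.57, 3.01, 3.01, 3.01].

## Interface

Orientations are given as a unit quaternion [w, x, y, z].
In Python, from workcell import r, get_image gives the robot as it stands.
- The arm moves only by the tool jog_arm, never from a script. Its argument "increments" is a list that holds one entry, the list of rows, each a list of 7 numbers: the turn, a rotation vector about the world's x, y, z in rad, then the shift along the world's x, y, z in m, then the opening, from 0 (shut) to 1 (fully open). A call has 1 to 12 rows; each row shifts and turns the commanded pose from where the row before left it; what a row does not reach is not made up. A row lasts 1/10 s, in which the tool goes at most 50 mm and 8.59 degrees, less where a joint would pass 70% of its speed; a pose out of reach is approached as far as the arm can. A call is refused whole if a number of a shift passes 0.05 or a number of a turn 0.15, either way. A call with a gripper value outside its range is refused whole. The fingers move at their own pace and stop on an object; "grip_force" is the grip in N (left out, the last holds). Time passes only in rows, so rows that do not move let the fingers close. It gives the time, the measured TCP pose, the force and the opening at its end, in the units of the state.
- r.get_state(): the state, without advancing time (a new reading comes with each control period).
- get_image(name): name is "scene" or "side" or "wrist"; returns a dict with "img" (384x512x3 uint8, red, green, blue), "fx", "fy", "cx", "cy" (pixels), "R" (3x3) and "t" (3): a world point X has camera coordinates R X + t. Camera axes: x right, y down, z forward; pixel columns grow to the right and rows downward; lengths in m; the calibration is good to about 2 mm. The wrist camera is an equidistant fisheye: a pixel r from the principal point sees the ray r / f radians off the axis. A picture is of the moment at which its call begins. There is no depth.
- r.finish_job(): hands the job in, once; it reports no verdict.
The state is a dict: "time": time; "q": joint angles; "joint_vel": joint speeds; "joint_torque": joint torques, N m; "position": TCP position; "orientation": TCP orientation; "force": force on the tool from outside, world axes, zero at the start; "moment": the same for the moment, N m; "width": finger opening in m.
Only numpy, scipy, OpenCV 4.12 (cv2) and the standard library are available. Lean on these libraries where they do the work, as an engineer would, in place of code of your own. Each camera call takes 0.05 s, during which the arm holds its last target. There are 200 camera calls.

## Task

Put the screw-cap specimen cup away in the wire holding cage: lift the latch bar clear of its catch, swing the gate wide open, stand the cup upright on the cage floor, then swing the gate fully shut and let the bar drop back into its catch. Do not tip the cup over, and leave the vial that is already in the cage and the bottles, carton and beaker on the bench where they are.

Things in the scene. Friction and masses are not known exactly. Their poses are not given: they have to be found in the camera images.
- cage: Fixed cage of aluminium posts and steel wires, 166 (x) x 226 (y) x 255 (z) mm, turned about z; origin at worktop height under the centre of its floor; x points from the front (gate side, towards the robot) to the back, y to the gate's hinge side, z up. Roof wires and rails at z 245 to 255 mm cover it all; sides and back are wired; the front, plane x = -75 mm, is closed by the gate.
- cage_floor (a point): centre of the cage's floor, on its upper face (6 mm above the worktop), axes as cage; the free inside runs 72 mm to front and back of it (x) and 100 mm to either side (y)
- catch (a point): top of the catch's upright tooth, 7 mm thick (x) and 32 mm wide (y), fixed outside the cage's right front post, 114 mm above the worktop; a ramp slopes down from it towards the front (27 mm long, 20 mm down). Axes as cage. The bar's nose lies just behind the tooth when shut.
- gate (a joint): angle of the wire gate about its upright hinge: 0 shut, grows as the gate swings out towards the robot, clockwise seen from above, stop at 1.75 rad; light friction (0.05 N m) holds it where it is left. Gate 200 mm wide, from 16 to 154 mm high.
- gate_hinge (a point): point on the upright hinge axis of the gate, 105 mm above the worktop, at cage x -75, y +105 mm; axes turn with the gate, -y along the gate to its free end, -x out of its front face
- latch (a joint): angle of the latch bar (0.16 kg, 14 mm high, 220 mm long) about its pivot on the gate's front: 0 level, down on its stop by its own weight; grows as the nose is lifted, to 0.6. Pivot axis square to the gate, 40 mm along it from the hinge axis, 105 mm high; the nose tip is 212 mm from it. Above 0.10 rad the nose clears the tooth; pushed shut, it also rides up the ramp and drops in by itself.
- knob (a point): middle of the upright black round knob by which the bar is lifted and the gate pulled: 22 mm in diameter, straight from 15 mm below to 15 mm above this point, on a thin bracket 38 mm in front of the bar. In the gate's axes 54 mm out of the front (-x), 130 mm from the hinge axis (-y); bar down, 138 mm above the worktop. 90 mm along the bar from its pivot and 33 mm above it.
- cup_center (a point): centre of the specimen cup (the only one: squat clear cup with a wide ribbed white screw cap), half-way up, 35 mm above its underside: 70 mm high, body 56 mm in diameter up to 56 mm, cap 59 mm above that; 0.055 kg or a little more or less; z up
- vial_center (a point): centre of the vial, 31 mm in diameter, 68 mm high, that stands in the back of the cage
- bottle_tall_center (a point): centre of a bystander bottle, 42 mm in diameter, 98 mm high
- bottle_small_center (a point): centre of a bystander bottle, 33 mm in diameter, 74 mm high
- carton_center (a point): centre of a bystander gable-top carton, 46 x 46 mm, 102 mm high
- tool_beaker: bystander beaker of tools, 67 mm in diameter, 151 mm high over the tools; origin under its centre

How it is judged:
On the way, in this order (a step that is already met when the one before it is completed fails the run):
1. the gate is swung open by at least 1.2 rad while the cup is still outside the cage (value of joint gate above 1.2 rad and horizontal distance between cup_center and cage_floor above 0.12 m), for 0.2 s.
2. the cup stands upright on the cage floor, inside the wires (x of cup_center in the frame of cage between -0.046 and 0.06 m and y of cup_center in the frame of cage between -0.08 and 0.08 m and z of cup_center in the frame of cage between 0.03 and 0.048 m and angle between cup_center's own z axis and vertical below 0.1 rad), for 0.2 s.
At the end, for the whole second after the job is handed in: The cup stands upright (within 0.1 rad) on the cage floor inside the wires (its centre from 46 mm before to 60 mm behind the cage's centre and within 80 mm to either side), the gate is shut (under 0.05 rad) and the latch bar is down behind its catch (under 0.03 rad) (all of step 2 and value of joint gate below 0.05 rad and value of joint latch below 0.03 rad); the robot touches nothing.
It fails at once if the cup is tipped by more than 0.7 rad (angle between cup_center's own z axis and vertical above 0.7 rad).
It fails at once if the vial in the cage, a bottle, the carton or the beaker is moved by more than 30 mm (distance of any of vial_center, bottle_tall_center, bottle_small_center, carton_center, tool_beaker from where it was at the start of the episode above 0.03 m).
It also fails if it takes over 72 s, if anything falls off the work surface, if the arm or the gripper's body presses on something with over 40 N, if the wrist force passes 120 N, or if a joint passes its speed limit or range.

## Working session

There is one attempt and no reset: what is moved stays moved. The work goes in short steps, Python scripts to look and compute and a tool call to move; the robot and the scene stay as the last step left them, time stands still between calls to the robot, and variables do not carry over. Pictures are saved under pics/ and viewed, about 8 in all and at most 12, crops included, and the job is handed in when it is done.

Besides the shell and the picture viewer there is one more tool, called after "Request:" as a command line: name --argument value ..., lists and objects as JSON in quotes. jog_arm: Moves the arm, as the interface text tells. Its arguments: {"type":"object","properties":{"increments":{"type":"array"},"grip_force":{"type":"number"}},"required":["increments"]}

```bash
mkdir -p pics; ls; cat > h.py <<'E'
import numpy as np, cv2, sys
from workcell import r, get_image
def save(n,f):
    d=get_image(n); cv2.imwrite('pics/'+f,d['img'][:,:,::-1]); np.savez('pics/'+f[:-4],**d); return d
def ray(d,u,v):
    R=np.array(d['R']);t=np.array(d['t']); p=np.array([(u-d['cx'])/d['fx'],(v-d['cy'])/d['fy'],1.])
    return -R.T@t, R.T@p
def onz(d,u,v,z):
    o,w=ray(d,u,v); return o+w*(z-o[2])/w[2]
def proj(d,X):
    c=np.array(d['R'])@np.array(X)+np.array(d['t']); return d['fx']*c[0]/c[2]+d['cx'],d['fy']*c[1]/c[2]+d['cy']
def tri(d1,p1,d2,p2):
    o1,w1=ray(d1,*p1);o2,w2=ray(d2,*p2)
    s=np.linalg.lstsq(np.c_[w1,-w2],o2-o1,rcond=None)[0]; a=o1+s[0]*w1;b=o2+s[1]*w2
    return (a+b)/2,np.linalg.norm(a-b)
def load(f): return dict(np.load('pics/'+f+'.npz'))
E
python3 - <<'E'
from h import *
a=save('scene','s1.png');b=save('side','d1.png')
for x in(a,b): print(-np.array(x['R']).T@x['t'], x['fx'])
A=np.hstack([a['img'],b['img']])[:,:,::-1]
print(r.get_state())
E
```

```text
pics
[-0.03663493 -0.64212755  1.19914302] 416.5284554101475
[ 0.19788212 -0.92146967  0.78472949] 395.39619195836184
{'time': 0.1, 'q': array([-0.04170518,  0.70703646, -0.02765188,  1.48492613,  0.02199297,
        0.95091019, -0.07553398]), 'joint_vel': array([ 0.00025133, -0.00214994,  0.0006331 , -0.00262568,  0.00152531,
        0.00038495,  0.00065384]), 'joint_torque': array([-1.01652397e-04, -8.84291911e+01,  1.23564016e+00, -2.36457235e+01,
        1.69519259e-02,  4.99342714e-03, -1.35922505e-06]), 'position': array([5.74792124e-01, 2.25236236e-05, 2.52882506e-01]), 'orientation': array([-0.49975366, -0.4997569 , -0.50024245,  0.50024675]), 'force': array([0.79695575, 0.72012113, 0.9170109 ]), 'moment': array([-0.01411855, -0.0039637 , -0.00896262]), 'width': 0.08546453506484236}
```

View pics/s1.png

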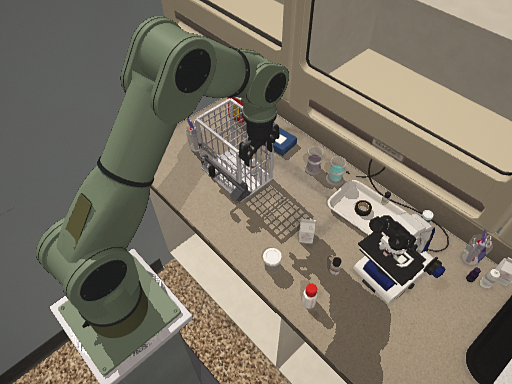

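View pics/d1.png

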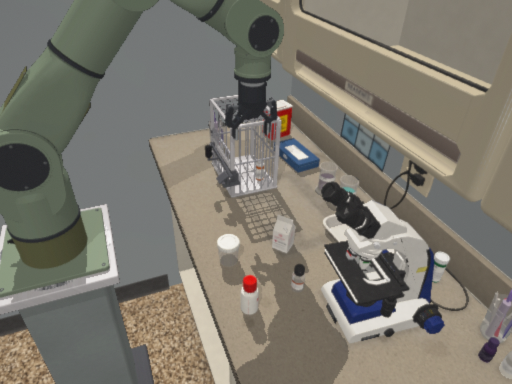

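The scene view shows the cup's cap at (272,257) and the cage around (230,150), with the arm partly above it. The side view shows the cap at (228,243) and the cage at (245,145). Next I'll zoom in on the cage in both views.

```bash
python3 - <<'E'
from h import *
a=load('s1');b=load('d1')
f=lambda i,x,y:cv2.resize(i[y:y+120,x:x+90,::-1],None,fx=4.4,fy=4.4,interpolation=cv2.INTER_CUBIC)
cv2.imwrite('pics/z1.png',np.hstack([f(a['img'],186,92),f(b['img'],198,88)]))
for d,p in((a,(272,257)),(b,(228,242))): print(onz(d,*p,.07))
for nm,d,x0,y0,x1,y1 in(('s',a,250,240,295,280),('d',b,208,228,250,275)):
    c=cv2.cvtColor(d['img'],cv2.COLOR_RGB2HSV)[y0:y1,x0:x1]
    m=((c[...,2]>195)&(c[...,1]<30)).astype(np.uint8)
    n,l,s,ct=cv2.connectedComponentsWithStats(m);k=1+s[1:,4].argmax();print(nm,s[k]+[x0,y0,0,0,0],ct[k]+[x0,y0])
E
```

```text
[ 0.42876395 -0.21240942  0.07      ]
[ 0.43185451 -0.2106214   0.07      ]
s [263 248  19  17 234] [271.84615385 255.85897436]
d [217 234  23  16 278] [227.79496403 241.41007194]
```

View pics/z1.png

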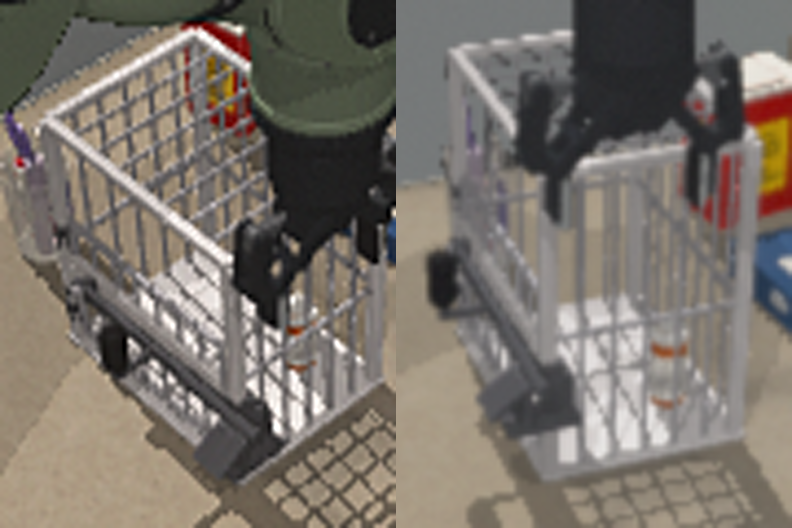

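The zoomed view shows the knob at scene (212,171) and side (208,152), and the front top corners. The vial stands in the back right of the cage, and the beaker is just outside the hinge side.

```bash
python3 - <<'E'
from h import *
a=load('s1');b=load('d1')
S=lambda x,y:(186+x/4.4,92+y/4.4)
D=lambda x,y:(198+(x-396)/4.4,88+y/4.4)
print('knob',tri(a,S(115,348),b,D(441,280)), onz(a,*S(115,348),.138),onz(b,*D(441,280),.138))
for n,s,d in(('FL',(47,118),(455,48)),('FR',(232,265),(548,165)),('FRbot',(240,478),(548,472)),('BR',None,(748,138)),('BL',(197,33),None)):
    print(n, s and onz(a,*S(*s),.255 if 'bot' not in n else 0), d and onz(b,*D(*d),.255 if 'bot' not in n else 0))
print('vial', onz(b,*D(668,375),.04), onz(a,*S(300,335),.05))
print('beaker', onz(a,*S(40,250),.0), onz(a,*S(25,190),.08))
print('bottles',onz(a,311,288,.098),onz(b,250,283,.098),onz(a,335,262,.074),onz(b,299,268,.074),onz(a,307,228,.08),onz(b,284,235,.05))
E
```

```text
knob (array([0.48445534, 0.13352319, 0.13815966]), np.float64(3.936584102093027e-05)) [0.48455565 0.13364757 0.138     ] [0.48450465 0.13376775 0.138     ]
FL [0.53731159 0.26277623 0.255     ] [0.54044889 0.26719819 0.255     ]
FR [0.53685877 0.05117244 0.255     ] [0.54217405 0.0620823  0.255     ]
FRbot [0.53674425 0.05531038 0.        ] [0.54039338 0.06226326 0.        ]
BR None [0.68481834 0.05418325 0.255     ]
BL [0.68567924 0.2592546  0.255     ] None
vial [0.65105759 0.09731859 0.04      ] [0.64898012 0.10273672 0.05      ]
beaker [0.57800536 0.37221679 0.        ] [0.57232351 0.37071152 0.08      ]
bottles [ 0.42762078 -0.37002202  0.098     ] [ 0.42611951 -0.37853898  0.098     ] [ 0.55351873 -0.35723666  0.074     ] [ 0.56092927 -0.35799073  0.074     ] [ 0.57943329 -0.21855868  0.08      ] [ 0.59006982 -0.217864    0.05      ]
```

Working estimates: the knob is at (0.4845, 0.1337, 0.138). Cage yaw is about 0 and its centre is about (0.6135, 0.159). The cup is at (0.430, -0.2115). I'll back off, turn the jaws across y, then tilt the tool.

Request:
jog_arm --increments '[[[0, 0, 0, -0.045, 0, 0, 0.6], [0, 0, 0, -0.045, 0, 0, 0.6], [0, 0, 0, -0.045, 0, 0, 0.6], [0, 0, 0.15, 0, 0.015, -0.005, 0.6], [0, 0, 0.15, 0, 0.015, -0.005, 0.6], [0, 0, 0.15, 0, 0.015, -0.005, 0.6], [0, 0, 0.15, 0, 0.015, -0.005, 0.6], [0, 0, 0.15, 0, 0.015, -0.005, 0.6], [0, 0, 0.15, 0, 0.015, -0.005, 0.6], [0, 0, 0.15, 0, 0.015, -0.005, 0.6], [0, 0, 0.15, 0, 0.015, -0.005, 0.6], [0, 0, 0.15, 0, 0.014, -0.005, 0.6]]]'

```text
time: 1.3
position: [0.4399, 0.1347, 0.208]
orientation: [0.703, 0.076, 0.703, -0.076]
force: [-0.5, -0.7, -0.3]
width: 0.0515
```

Request:
jog_arm --increments '[[[0, 0, 0.11, 0, 0, 0, 0.6], [0, 0, 0.11, 0, 0, 0, 0.6], [0, -0.1, 0, 0, 0, 0, 0.6], [0, -0.1, 0, 0, 0, 0, 0.6], [0, -0.1, 0, 0, 0, 0, 0.6], [0, -0.1, 0, 0, 0, 0, 0.6], [0, -0.1, 0, 0, 0, 0, 0.6], [0, -0.1, 0, 0, 0, 0, 0.6], [0, 0, 0, 0, 0, 0, 0.6], [0, 0, 0, 0, 0, 0, 0.6]]]'

```text
time: 2.3
position: [0.4631, 0.1459, 0.2438]
orientation: [0.848, -0.008, 0.53, -0.014]
force: [-0.2, -0.1, -0.4]
width: 0.0512
```

```bash
cat >> h.py <<'E'
from scipy.spatial.transform import Rotation as Ro
def st():
    s=r.get_state(); M=Ro.from_quat(np.r_[s['orientation'][1:],s['orientation'][0]]).as_matrix()
    np.set_printoptions(precision=4,suppress=True)
    print('t',s['time'],'p',s['position'],'q',s['q'],'F',s['force'],'w',s['width']);print('x',M[:,0],'y',M[:,1])
E
python3 - <<'E'
from h import *
st(); a=save('scene','s2.png');b=save('side','d2.png')
f=lambda i,x,y:cv2.resize(i[y:y+120,x:x+90,::-1],None,fx=4.4,fy=4.4,interpolation=cv2.INTER_CUBIC)
cv2.imwrite('pics/z2.png',np.hstack([f(a['img'],186,92),f(b['img'],198,88)]))
E
```

```text
t 2.3 p [0.4631 0.1459 0.2438] q [-0.7756  0.5497  0.4299  2.231   0.9483  0.0011  0.1657] F [-0.232  -0.1427 -0.4239] w 0.0511856417111494
x [ 0.4387 -0.0318 -0.8981] y [ 0.0155  0.9995 -0.0278]
```

View pics/z2.png

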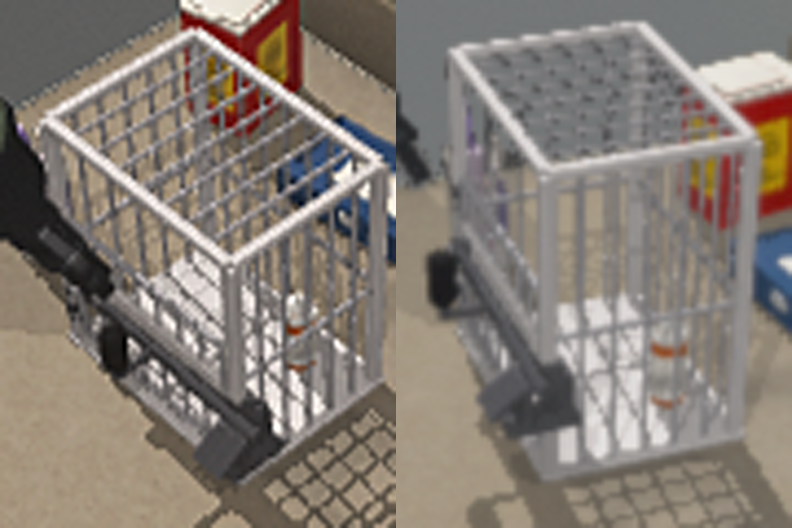

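The tilt stopped at 26° because joint 6 reached 0, but that's enough for the knob. z2 shows all four top corners of the cage, so I'll use them for its yaw while I move to the pre-grasp.

Request:
jog_arm --increments '[[[0, 0.05, 0, -0.003, -0.006, -0.012, 0.6], [0, 0.05, 0, -0.003, -0.006, -0.012, 0.6], [0, 0, 0, 0, 0, -0.012, 0.6], [0, 0, 0, 0, 0, -0.012, 0.6], [0, 0, 0, 0, 0, 0, 0.6]]]'

```text
time: 2.9
position: [0.4583, 0.1324, 0.1967]
orientation: [0.819, -0.009, 0.573, -0.017]
force: [0.6, 0.4, -0.1]
width: 0.0516
```

```bash
python3 - <<'E'
from h import *
a=load('s2');b=load('d2')
S=lambda x,y:(186+x/4.4,92+y/4.4)
D=lambda x,y:(198+(x-396)/4.4,88+y/4.4)
P={}
for n,s,d in(('FL',(47,118),(455,48)),('FR',(232,265),(548,168)),('BR',(378,160),(750,140)),('BL',(197,33),(640,27))):
    print(n,onz(a,*S(*s),.255),onz(b,*D(*d),.255),tri(a,S(*s),b,D(*d)))
st()
E
```

```text
FL [0.53731159 0.26277623 0.255     ] [0.54044889 0.26719819 0.255     ] (array([0.53769373, 0.26157253, 0.25687135]), np.float64(0.002598719810447336))
FR [0.53685877 0.05117244 0.255     ] [0.54072558 0.05798994 0.255     ] (array([0.53602866, 0.04848501, 0.25938038]), np.float64(0.003131285744762359))
BR [0.6873693  0.05643118 0.255     ] [0.68481318 0.05092166 0.255     ] (array([0.68968578, 0.05934288, 0.25077291]), np.float64(0.0014813311869873566))
BL [0.68567924 0.2592546  0.255     ] [0.68734208 0.25850306 0.255     ] (array([0.68771227, 0.26095002, 0.25353991]), np.float64(0.0014676300969162705))
t 2.9 p [0.4583 0.1324 0.1967] q [-0.6336  0.6275  0.296   2.2272  0.9896  0.0021  0.1521] F [ 0.5844  0.3695 -0.0528] w 0.051597845488710735
x [ 0.342  -0.0373 -0.9389] y [ 0.0171  0.9993 -0.0335]
```

Request:
jog_arm --increments '[[[0, 0, 0, 0.005, 0, -0.011, 0.6], [0, 0, 0, 0.005, 0, -0.011, 0.6], [0, 0, 0, 0.005, 0, -0.011, 0.6], [0, 0, 0, 0.005, 0, -0.011, 0.6], [0, 0, 0, 0.005, 0.001, -0.011, 0.6], [0, 0, 0, 0, 0, 0, 0.6]]]'

```text
time: 3.5
position: [0.494, 0.1407, 0.1557]
orientation: [0.813, -0.011, 0.582, -0.018]
force: [0.3, -0.8, -0.9]
width: 0.0511
```

```bash
python3 - <<'E'
from h import *
st()
a=save('side','d3.png');b=save('wrist','w3.png');i=a['img'][85:205,180:270,::-1]
cv2.imwrite('pics/z3.png',np.hstack([cv2.resize(i,(288,384),interpolation=cv2.INTER_CUBIC),b['img'][:,:,::-1]]))
E
```

```text
t 3.5 p [0.494  0.1407 0.1557] q [-0.581   0.7402  0.2527  2.1309  1.0064  0.0009  0.1365] F [ 0.2592 -0.8194 -0.8886] w 0.05108678017811965
x [ 0.3229 -0.0422 -0.9455] y [ 0.0174  0.9991 -0.0387]
```

View pics/z3.png

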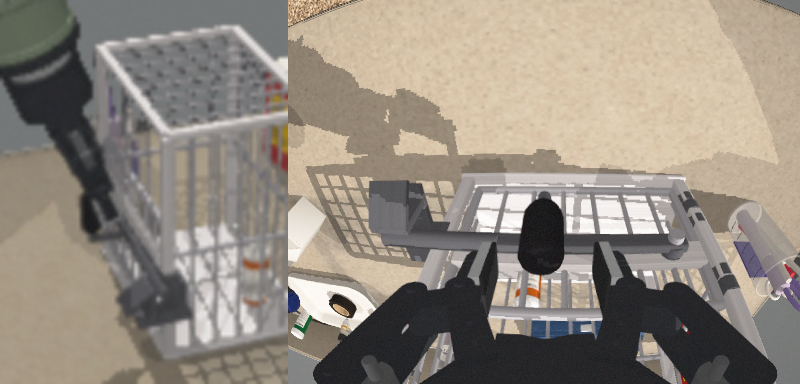

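Joint 6 at its limit pushed the pose off to (0.494, 0.141, 0.156). The wrist view shows the knob between the fingers at about (543,237), close to centred. I'll reduce the tilt so the target can be reached.

Request:
jog_arm --increments '[[[0, 0.05, 0, -0.004, -0.002, 0.003, 0.6], [0, 0.05, 0, -0.004, -0.003, 0.0, 0.6], [0, 0.04, 0, -0.003, -0.002, 0.0, 0.6], [0.02, 0, 0, 0, 0, -0.005, 0.6], [0.02, 0, 0, 0, 0, -0.005, 0.6], [0, 0, 0, 0, 0, 0, 0.6]]]'

```text
time: 4.2
position: [0.4835, 0.1334, 0.147]
orientation: [0.776, 0.004, 0.631, -0.006]
force: [0.6, 0.3, -0.1]
width: 0.0514
```

```bash
python3 - <<'E'
from h import *
st()
E
```

```text
t 4.2 p [0.4835 0.1334 0.147 ] q [-0.27    0.7312 -0.1885  2.0672  0.922   0.2629  0.2725] F [ 0.5601  0.3322 -0.1201] w 0.051352367035141476
x [ 0.2042 -0.004  -0.9789] y [ 0.0141  0.9999 -0.0012]
```

Request:
jog_arm --increments '[[[0, 0, 0, 0, 0, -0.006, 0.6], [0, 0, 0, 0, 0, 0, 0.0], [0, 0, 0, 0, 0, 0, 0.0], [0, 0, 0, 0, 0, 0, 0.0], [0, 0, 0, 0, 0, 0, 0.0], [0, 0, 0, 0, 0, 0, 0.0]]]' --grip_force 40

```text
time: 4.8
position: [0.4836, 0.1379, 0.1415]
orientation: [0.776, 0.004, 0.63, -0.002]
force: [-4.5, 19.4, 2.1]
width: 0.0208
```

The knob is held, with a 19 N side load, so its true y is about 5 mm greater than my estimate. I'll correct that while lifting.

Request:
jog_arm --increments '[[[0, 0, 0, 0, 0.003, 0, 0.0], [0, 0, 0, 0, 0.002, 0, 0.0], [-0.04, 0, 0, 0, 0.0015, 0.0035, 0.0], [-0.04, 0, 0, 0, 0.0015, 0.0035, 0.0], [-0.04, 0, 0, 0, 0.0017, 0.0035, 0.0], [-0.04, 0, 0, 0, 0.0017, 0.0035, 0.0], [-0.04, 0, 0, 0, 0.002, 0.0035, 0.0], [0, 0, 0, 0, 0, 0, 0.0]]]'

```text
time: 5.6
position: [0.4832, 0.1477, 0.1588]
orientation: [0.772, -0.075, 0.627, -0.069]
force: [-2.4, -3.8, -0.1]
width: 0.0205
```

```bash
python3 - <<'E'
from h import *
st()
E
```

```text
t 5.6 p [0.4832 0.1477 0.1588] q [-0.4249  0.7398 -0.1638  1.975   0.8669  0.5236  0.2568] F [-2.4322 -3.7908 -0.0788] w 0.020545194333474265
x [ 0.2041 -0.2006 -0.9582] y [ 0.0123  0.9792 -0.2024]
```

Request:
jog_arm --increments '[[[0, 0, -0.1, -0.0115, 0.006, 0, 0.0], [0, 0, -0.1, -0.011, 0.007, 0, 0.0], [0, 0, -0.1, -0.01, 0.008, 0, 0.0], [0, 0, -0.1, -0.009, 0.009, 0, 0.0], [0, 0, 0, 0, 0, 0, 0.0]]]'

```text
time: 6.1
position: [0.4408, 0.1784, 0.1585]
orientation: [0.743, 0.053, 0.63, -0.221]
force: [-3.9, -2.7, 3.3]
width: 0.0208
```

```bash
python3 - <<'E'
from h import *
st()
E
```

```text
t 6.1 p [0.4408 0.1784 0.1585] q [-0.5509  0.748  -0.1249  1.941   0.6448  0.6341 -0.0275] F [-3.8649 -2.6584  3.3177] w 0.020753771907264365
x [ 0.1093 -0.2627 -0.9587] y [ 0.3951  0.8965 -0.2006]
```

Request:
jog_arm --increments '[[[0, 0, -0.1, -0.008, 0.01, 0, 0.0], [0, 0, -0.1, -0.007, 0.011, 0, 0.0], [0, 0, -0.1, -0.006, 0.0115, 0, 0.0], [0, 0, -0.1, -0.005, 0.012, 0, 0.0], [0, 0, 0, 0, 0, 0, 0.0]]]'

```text
time: 6.6
position: [0.4142, 0.2227, 0.1585]
orientation: [0.684, 0.176, 0.607, -0.365]
force: [-12.1, -4.2, 9.0]
width: 0.0206
```

Request:
jog_arm --increments '[[[0, 0, -0.1, -0.0035, 0.0125, 0, 0.0], [0, 0, -0.1, -0.0025, 0.0125, 0, 0.0], [0, 0, -0.1, -0.001, 0.013, 0, 0.0], [0, 0, -0.1, 0.0, 0.013, 0, 0.0], [0, 0, -0.1, 0.0015, 0.013, 0, 0.0], [0, 0, 0, 0, 0, 0, 0.0]]]'

```text
time: 7.2
position: [0.4079, 0.2878, 0.1586]
orientation: [0.572, 0.32, 0.545, -0.523]
force: [-22.8, 3.3, 15.1]
width: 0.0209
```

```bash
python3 - <<'E'
from h import *
st()
E
```

```text
t 7.2 p [0.4079 0.2878 0.1586] q [-0.7071  0.8462 -0.0474  1.6081  0.1491  0.9715 -0.5682] F [-22.7963   3.2917  15.1153] w 0.020875478621697897
x [-0.142  -0.2493 -0.958 ] y [ 0.947   0.2475 -0.2048]
```

Request:
jog_arm --increments '[[[0, 0, -0.1, 0.005, 0.013, -0.001, 0.0], [0, 0, -0.1, 0.005, 0.012, -0.001, 0.0], [0, 0, 0, 0, 0, 0, 0.0], [0, 0, 0, 0, 0, 0, 0.5], [0, 0, 0, 0, 0, 0, 0.5], [0, 0, 0, 0, 0, 0, 0.5], [0, 0, 0, 0.003, 0.005, 0.02, 0.5], [0, 0, 0, 0.004, 0.008, 0.03, 0.5], [0, 0, 0, 0.004, 0.008, 0.03, 0.5], [0, 0, 0, 0, 0, 0.03, 1.0], [0, 0, 0, 0, 0, 0, 1.0]]]'

```text
time: 8.3
position: [0.4328, 0.3324, 0.2696]
orientation: [-0.519, -0.376, -0.509, 0.575]
force: [0.8, -0.8, -0.1]
width: 0.07
```

```bash
python3 - <<'E'
from h import *
st();save('scene','s4.png');d=save('side','d4.png')
cv2.imwrite('pics/z4.png',np.hstack([load('s4')['img'][70:310,140:340,::-1],d['img'][70:310,140:340,::-1]]).repeat(2,0).repeat(2,1)[:,:800])
E
```

```text
t 8.3 p [0.4328 0.3324 0.2696] q [-0.7293  0.7835 -0.0114  1.2779  0.0476  1.3612 -0.6771] F [ 0.8154 -0.7838 -0.0572] w 0.07002398471292676
x [-0.1788 -0.2148 -0.9601] y [ 0.9792  0.0564 -0.195 ]
```

View pics/z4.png

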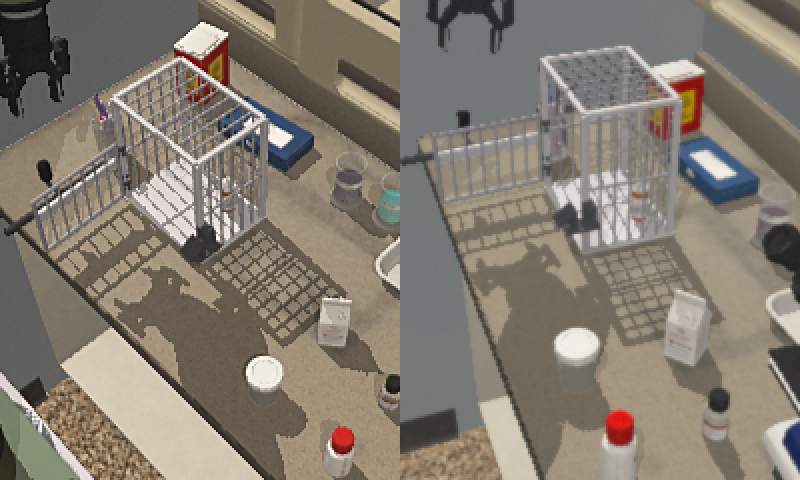

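The gate stands open at about 1.5 rad. The cup, carton and bottles are undisturbed, and the front is open above the gate. Before grasping the cup I'll fit the arm's kinematics to the logged states, to see how far the tool can tilt inside the cage.

```bash
cat > fk.py <<'E'
import numpy as np, itertools
from scipy.spatial.transform import Rotation as Ro
from scipy.optimize import least_squares
D=[([-.04170518,.70703646,-.02765188,1.48492613,.02199297,.95091019,-.07553398],[.574792,.0000225,.2528825],[0,0,-1],[1,0,0]),
([-0.7756,0.5497,0.4299,2.231,0.9483,0.0011,0.1657],[0.4631,0.1459,0.2438],[0.4387,-0.0318,-0.8981],[0.0155,0.9995,-0.0278]),
([-0.6336,0.6275,0.296,2.2272,0.9896,0.0021,0.1521],[0.4583,0.1324,0.1967],[0.342,-0.0373,-0.9389],[0.0171,0.9993,-0.0335]),
([-0.581,0.7402,0.2527,2.1309,1.0064,0.0009,0.1365],[0.494,0.1407,0.1557],[0.3229,-0.0422,-0.9455],[0.0174,0.9991,-0.0387]),
([-0.27,0.7312,-0.1885,2.0672,0.922,0.2629,0.2725],[0.4835,0.1334,0.147],[0.2042,-0.004,-0.9789],[0.0141,0.9999,-0.0012]),
([-0.4249,0.7398,-0.1638,1.975,0.8669,0.5236,0.2568],[0.4832,0.1477,0.1588],[0.2041,-0.2006,-0.9582],[0.0123,0.9792,-0.2024]),
([-0.5509,0.748,-0.1249,1.941,0.6448,0.6341,-0.0275],[0.4408,0.1784,0.1585],[0.1093,-0.2627,-0.9587],[0.3951,0.8965,-0.2006]),
([-0.7071,0.8462,-0.0474,1.6081,0.1491,0.9715,-0.5682],[0.4079,0.2878,0.1586],[-0.142,-0.2493,-0.958],[0.947,0.2475,-0.2048]),
([-0.7293,0.7835,-0.0114,1.2779,0.0476,1.3612,-0.6771],[0.4328,0.3324,0.2696],[-0.1788,-0.2148,-0.9601],[0.9792,0.0564,-0.195])]
T=[np.c_[x,y,np.cross(x,y)] for _,_,x,y in D]
def rots(q,s):
    L=[];R=np.eye(3)
    for i in range(7):
        R=R@Ro.from_euler('zyzyzyz'[i],s[i]*q[i]).as_matrix(); L.append(R)
    return L
def score(s):
    M=[rots(d[0],s)[-1].T@t for d,t in zip(D,T)]; m=Ro.from_matrix(M).mean().as_matrix()
    return max(np.linalg.norm(x-m) for x in M),m
s=min(itertools.product((1,-1),repeat=7),key=lambda s:score(s)[0]); err,R0=score(s)
A=np.vstack([np.hstack([np.eye(3)]+rots(d[0],s)) for d in D]); b=np.hstack([d[1] for d in D])
v=np.linalg.lstsq(A,b,rcond=1e-3)[0]
def fk(q):
    L=rots(q,s); return np.hstack([np.eye(3)]+L)@v, L[-1]@R0
lo=np.array([-2.71,-.32,-1.57,0,-1.46,0,-2.83]);hi=np.array([2.71,2.16,1.52,2.45,4.6,2.02,2.83])
def ik(p,R,q0):
    def f(q):
        P,Q=fk(q); return np.r_[(P-p)*10,Ro.from_matrix(R.T@Q).as_rotvec()*3,(np.array(q)-q0)*.003]
    return least_squares(f,np.clip(q0,lo+.02,hi-.02),bounds=(lo+.01,hi-.01))
if __name__=='__main__':
    np.set_printoptions(precision=3,suppress=True)
    print(s,err,np.abs(A@v-b).max()); print(v.reshape(8,3))
    for name,p in (('cup',[.43,-.2115,.05]),('place',[.59,.16,.06]),('front',[.48,.16,.08])):
      for deg in(25,35,45,60,75):
        a=np.radians(deg)
        for az in (0,):
          x=np.array([np.sin(a),0,-np.cos(a)])
          for sg in(1,-1):
            y=np.array([0,sg,0.]);R=np.c_[x,y,np.cross(x,y)]
            best=None
            rng=np.random.default_rng(0)
            for k in range(14):
                q0=rng.uniform(np.maximum(lo,[-1.5,-.3,-1.5,.3,-1.4,0,-2.8]),np.minimum(hi,[1.5,2,1.5,2.4,4.5,2,2.8]))
                u=ik(np.array(p),R,q0)
                P,Q=fk(u.x);e=np.linalg.norm(P-p)+.1*np.linalg.norm(Q-R)
                if best is None or e<best[0]:best=(e,u.x)
            print(name,deg,sg,'%.4f'%best[0],best[1])
E
time python3 fk.py
```

```text
(-1, 1, -1, 1, -1, 1, -1) 0.0012432928790258387 7.064632134418103e-05
[[ 0.     0.     0.156]
 [-0.001 -0.005  0.156]
 [ 0.    -0.005  0.261]
 [-0.    -0.011  0.261]
 [ 0.    -0.011  0.145]
 [-0.    -0.     0.145]
 [-0.    -0.     0.143]
 [ 0.    -0.     0.143]]
cup 25 1 0.0000 [ 1.048  1.229 -1.083  2.351  2.188  0.913  0.015]
cup 25 -1 0.0000 [ 0.868  1.072 -0.66   2.355  2.598  0.652  2.705]
cup 35 1 0.0067 [ 1.209  1.581 -1.56   2.44   2.157  1.372  0.285]
cup 35 -1 0.0076 [ 1.033  1.23  -0.893  2.44   2.656  0.916  2.82 ]
cup 45 1 0.0279 [ 1.309  1.687 -1.56   2.44   2.331  1.291  0.391]
cup 45 -1 0.0276 [ 1.309  1.687 -1.56   2.44   2.331  1.291 -2.751]
cup 60 1 0.0400 [ 1.489  1.947 -1.56   2.44   2.619  1.13   0.623]
cup 60 -1 0.0398 [ 1.488  1.945 -1.56   2.44   2.619  1.13  -2.52 ]
cup 75 1 0.0226 [ 1.628  2.15  -1.424  2.44   3.013  0.926  0.658]
cup 75 -1 0.0226 [ 1.628  2.15  -1.426  2.44   3.009  0.926 -2.481]
place 25 1 0.0000 [-0.588  1.022  0.366  1.954  3.685  0.242 -2.58 ]
place 25 -1 0.0000 [ 0.016  1.097 -0.79   1.933  1.868  0.829  2.693]
place 35 1 0.0000 [ 0.1
[... 568 characters left out ...]
.487  2.309  3.504  0.524 -2.477]
front 25 -1 0.0000 [-0.031  1.063 -0.903  2.284  1.981  1.04   2.312]
front 35 1 0.0000 [-0.374  1.015 -0.349  2.436  2.463  1.009 -1.467]
front 35 -1 0.0000 [-0.359  1.017 -0.375  2.435  2.446  1.02   1.697]
front 45 1 0.0240 [-0.019  1.488 -1.421  2.44   2.101  2.01  -0.83 ]
front 45 -1 0.0239 [-0.018  1.488 -1.422  2.44   2.101  2.01   2.314]
front 60 1 0.0520 [-0.312  1.42  -0.845  2.44   2.261  2.01  -1.334]
front 60 -1 0.0521 [-0.31   1.419 -0.847  2.44   2.262  2.01   1.811]
front 75 1 0.0464 [-0.754  1.568 -0.136  2.44   2.182  2.01  -2.141]
front 75 -1 0.0467 [-0.753  1.568 -0.137  2.44   2.182  2.01   1.002]
real	1m7.134s
user	1m7.008s
sys	0m0.135s
```

The fit matches the states to 0.1 mm. Placing needs a tilt of about 35° with the wrist on its other branch, which should be reachable by tilting sideways and sweeping the azimuth round. I'll simulate that path with a local IK.

```bash
cat > sim.py <<'E'
from fk import *
np.set_printoptions(precision=3,suppress=True)
def ori(az,al):
    a,b=np.radians(az),np.radians(al)
    x=np.array([np.sin(b)*np.cos(a),np.sin(b)*np.sin(a),-np.cos(b)]);y=np.array([-np.sin(a),np.cos(a),0])
    return np.c_[x,y,np.cross(x,y)]
def step(q,p,R,n=12):
    q=np.array(q,float)
    for _ in range(n):
        P,Q=fk(q);e=np.r_[p-P,Ro.from_matrix(R@Q.T).as_rotvec()*.3]
        J=np.empty((6,7))
        for i in range(7):
            h=q.copy();h[i]+=1e-5;P2,Q2=fk(h);J[:,i]=np.r_[(P2-P),Ro.from_matrix(Q2@Q.T).as_rotvec()*.3]/1e-5
        act=np.ones(7,bool)
        for _ in range(3):
            dq=np.zeros(7);Ja=J[:,act];dq[act]=Ja.T@np.linalg.solve(Ja@Ja.T+1e-5*np.eye(6),e)
            bad=act&(((q+dq)<lo+.002)|((q+dq)>hi-.002))
            if not bad.any():break
            act&=~bad
        q=np.clip(q+np.clip(dq,-.2,.2),lo,hi)
    P,Q=fk(q);return q,np.linalg.norm(p-P),Ro.from_matrix(R@Q.T).magnitude()
def run(q,wps):
    "wps: (p,az,al) list, first=start"
    for (p0,a0,l0),(p1,a1,l1) in zip(wps,wps[1:]):
        p0,p1=np.array(p0),np.array(p1);N=8;w=0
        for k in range(1,N+1):
            t=k/N;q,e,ea=step(q,p0+(p1-p0)*t,ori(a0+(a1-a0)*t,l0+(l1-l0)*t));w=max(w,e,ea)
        print(p1,a1,l1,'q',q,'worst %.4f'%w)
    return q
if __name__=='__main__':
    q=D[-1][0]
    for al in(32,36):
      for azc in(-60,-26,0):
        print('---',al,azc)
        c=[.43,-.2115]
        run(q,[([.4328,.3324,.2696],-90,14),([.45,.2,.33],-90,al),([.46,.0,.3],-75,al),([.4,-.17,.2],azc,al),([c[0],c[1],.045],azc,al),([c[0],c[1],.15],azc,al),([.44,-.05,.2],azc/2,al),([.45,.15,.12],0,al),([.45,.16,.07],0,al),([.585,.16,.07],0,al),([.585,.16,.048],0,al),([.45,.16,.1],0,al)])
E
python3 sim.py
```

```text
--- 32 -60
[0.45 0.2  0.33] -90 32 q [-0.812  0.674  0.185  1.449  0.327  1.39  -0.766] worst 0.0000
[0.46 0.   0.3 ] -75 32 q [-0.534  0.528  0.209  1.929  0.62   0.85  -0.541] worst 0.0000
[ 0.4  -0.17  0.2 ] -60 32 q [ 0.128  0.632 -0.188  2.448  1.912  0.631 -1.376] worst 0.0000
[ 0.43  -0.211  0.045] -60 32 q [ 0.636  1.263 -1.008  2.389  1.964  1.496 -1.27 ] worst 0.0001
[ 0.43  -0.211  0.15 ] -60 32 q [ 0.691  0.994 -1.116  2.36   1.73   1.35  -1.098] worst 0.0000
[ 0.44 -0.05  0.2 ] -30.0 32 q [ 0.496  1.005 -1.53   2.438  1.565  1.541 -0.89 ] worst 0.0224
[0.45 0.15 0.12] 0 32 q [ 0.069  1.293 -1.53   2.438  1.793  1.727 -0.792] worst 0.0639
[0.45 0.16 0.07] 0 32 q [ 0.079  1.427 -1.53   2.438  1.891  1.78  -0.759] worst 0.0515
[0.585 0.16  0.07 ] 0 32 q [ 0.204  1.448 -1.47   2.045  2.044  1.583 -0.296] worst 0.0000
[0.585 0.16  0.048] 0 32 q [ 0.201  1.488 -1.445  2.043  2.091  1.581 -0.303] worst 0.0000
[0.45 0.16 0.1 ] 0 32 q [ 0.031  1.373 -1.535  2.421  1.828  1.81  -0.799] worst 0.0245
--- 32 -26
[0.45 0.2  0.33] -90 32 q [-0.812  0.674  0.185  1.449  0.327  1.39  -0.
[... 4281 characters left out ...]
6 q [-0.08   0.781  0.086  2.377  2.248  0.324 -1.132] worst 0.6130
[ 0.43  -0.211  0.15 ] 0 36 q [-0.08   0.631  0.086  2.377  2.248  0.324 -1.132] worst 0.6026
[ 0.44 -0.05  0.2 ] 0.0 36 q [-0.309  0.556  0.086  2.377  2.248  0.324 -1.132] worst 0.5331
[0.45 0.15 0.12] 0 36 q [-0.631  0.855  0.086  2.377  2.644  0.595 -1.689] worst 0.2734
[0.45 0.16 0.07] 0 36 q [-0.66   1.005  0.086  2.377  2.701  0.728 -1.813] worst 0.0861
[0.585 0.16  0.07 ] 0 36 q [-0.508  1.014  0.126  2.121  2.839  0.58  -1.74 ] worst 0.0563
[0.585 0.16  0.048] 0 36 q [-0.501  1.062  0.114  2.117  2.843  0.625 -1.75 ] worst 0.0000
[0.45 0.16 0.1 ] 0 36 q [-0.165  1.103 -0.935  2.445  2.051  1.358 -1.113] worst 0.0389
```

```bash
cat > sim2.py <<'E'
from sim import *
import io,contextlib
q=D[-1][0];c=[.43,-.2115]
for al in(34,36,38):
  for azc in(-75,-60,-45):
    for azp in(0,15):
      W=[([.4328,.3324,.2696],-90,14),([.46,.2,.33],-90,al),([.47,.0,.3],-80,al),([.45,-.19,.2],azc,al),([c[0],c[1],.045],azc,al),([c[0],c[1],.15],azc,al),([.48,-.1,.2],azc*.8,al),([.51,.05,.19],azc*.3+.7*azp,al),([.5,.16,.17],azp,al),([.5,.16,.075],azp,al),([.58,.16,.07],azp,al),([.58,.16,.048],azp,al),([.5,.16,.07],azp,al)]
      f=io.StringIO()
      with contextlib.redirect_stdout(f): run(q,W)
      print(al,azc,azp,[l.split()[-1] for l in f.getvalue().splitlines() if 'worst' in l])
E
time python3 sim2.py
```

```text
34 -75 0 ['0.0000', '0.0000', '0.0000', '0.0000', '0.0000', '0.0000', '0.0000', '0.0000', '0.0000', '0.0000', '0.0000', '0.0000']
34 -75 15 ['0.0000', '0.0000', '0.0000', '0.0000', '0.0000', '0.0000', '0.0000', '0.0000', '0.0000', '0.0000', '0.0000', '0.0000']
34 -60 0 ['0.0000', '0.0000', '0.0000', '0.0000', '0.0000', '0.0000', '0.0000', '0.0000', '0.0000', '0.0000', '0.0000', '0.0000']
34 -60 15 ['0.0000', '0.0000', '0.0000', '0.0000', '0.0000', '0.0000', '0.0000', '0.0000', '0.0000', '0.0000', '0.0000', '0.0000']
34 -45 0 ['0.0000', '0.0000', '0.0000', '0.0736', '0.0589', '0.0083', '0.0000', '0.0000', '0.0000', '0.0000', '0.0000', '0.0000']
34 -45 15 ['0.0000', '0.0000', '0.0000', '0.0736', '0.0589', '0.0083', '0.0000', '0.0000', '0.0000', '0.0000', '0.0000', '0.0000']
36 -75 0 ['0.0000', '0.0000', '0.0000', '0.0000', '0.0000', '0.0000', '0.0000', '0.0000', '0.0000', '0.0000', '0.0000', '0.0000']
36 -75 15 ['0.0000', '0.0000', '0.0000', '0.0000', '0.0000', '0.0000', '0.0000', '0.0000', '0.0000', '0.0000', '0.0000', '0.0000']
36 -60 0 ['0.0000', '0.0000', '0.0000', '0.0000', '0.000
[... 590 characters left out ...]
000']
38 -75 15 ['0.0000', '0.0000', '0.0000', '0.0000', '0.0000', '0.0000', '0.0000', '0.0000', '0.0000', '0.0000', '0.0000', '0.0000']
38 -60 0 ['0.0000', '0.0000', '0.0000', '0.0000', '0.0001', '0.0000', '0.0000', '0.0000', '0.0000', '0.0000', '0.0000', '0.0000']
38 -60 15 ['0.0000', '0.0000', '0.0000', '0.0000', '0.0001', '0.0000', '0.0000', '0.0000', '0.0000', '0.0000', '0.0000', '0.0000']
38 -45 0 ['0.0000', '0.0000', '0.0000', '0.1461', '0.1313', '0.0370', '0.0000', '0.0000', '0.0000', '0.0000', '0.0000', '0.0000']
38 -45 15 ['0.0000', '0.0000', '0.0000', '0.1461', '0.1313', '0.0370', '0.0000', '0.0000', '0.0000', '0.0000', '0.0000', '0.0000']
real	1m10.214s
user	1m9.885s
sys	0m0.198s
```

```bash
cat > plan.py <<'E'
import sys,numpy as np
from scipy.spatial.transform import Rotation as Ro
def ori(az,al):
    a,b=np.radians(az),np.radians(al)
    x=np.array([np.sin(b)*np.cos(a),np.sin(b)*np.sin(a),-np.cos(b)]);y=np.array([-np.sin(a),np.cos(a),0])
    return np.c_[x,y,np.cross(x,y)]
def segs(W):
    from h import r
    s=r.get_state();P=s['position'];R=Ro.from_quat(np.r_[s['orientation'][1:],s['orientation'][0]])
    for p,az,al,N in W:
        T=Ro.from_matrix(ori(az,al));print(N,'rows of',np.round(np.r_[(T*R.inv()).as_rotvec(),np.array(p)-P]/N,4).tolist());P,R=np.array(p),T
E
python3 - <<'E'
from plan import *
segs([([.46,.2,.33],-90,37,6),([.47,0,.3],-80,37,8),([.45,-.16,.2],-75,37,6)])
E
```

```text
6 rows of [-0.0717, -0.0349, -0.002, 0.0047, -0.022, 0.0106]
8 rows of [0.0, 0.0, 0.0218, 0.0012, -0.025, -0.0038]
6 rows of [-0.0, 0.0, 0.0145, -0.0033, -0.0267, -0.0167]
```

Request:
jog_arm --increments '[[[-0.0717, -0.0349, -0.002, 0.0047, -0.022, 0.0106, 1], [-0.0717, -0.0349, -0.002, 0.0047, -0.022, 0.0106, 1], [-0.0717, -0.0349, -0.002, 0.0047, -0.022, 0.0106, 1], [-0.0717, -0.0349, -0.002, 0.0047, -0.022, 0.0106, 1], [-0.0717, -0.0349, -0.002, 0.0047, -0.022, 0.0106, 1], [-0.0717, -0.0349, -0.002, 0.0047, -0.022, 0.0106, 1]]]'

```text
time: 9.0
position: [0.46, 0.1988, 0.3298]
orientation: [0.634, 0.314, 0.314, -0.633]
force: [-0.4, 0.6, -0.5]
width: 0.0851
```

Request:
jog_arm --increments '[[[0, 0, 0.022, 0.0012, -0.025, -0.0038, 1], [0, 0, 0.022, 0.0012, -0.025, -0.0038, 1], [0, 0, 0.022, 0.0012, -0.025, -0.0038, 1], [0, 0, 0.022, 0.0012, -0.025, -0.0038, 1], [0, 0, 0.022, 0.0012, -0.025, -0.0038, 1], [0, 0, 0.022, 0.0012, -0.025, -0.0038, 1], [0, 0, 0.022, 0.0012, -0.025, -0.0038, 1], [0, 0, 0.022, 0.0012, -0.025, -0.0038, 1]]]'

```text
time: 9.8
position: [0.4691, -0.0012, 0.2988]
orientation: [0.686, 0.285, 0.343, -0.575]
force: [0.5, -0.1, -1.1]
width: 0.0855
```

Request:
jog_arm --increments '[[[0, 0, 0.0145, -0.0033, -0.0267, -0.0167, 1], [0, 0, 0.0145, -0.0033, -0.0267, -0.0167, 1], [0, 0, 0.0145, -0.0033, -0.0267, -0.0167, 1], [0, 0, 0.0145, -0.0033, -0.0267, -0.0167, 1], [0, 0, 0.0145, -0.0033, -0.0267, -0.0167, 1], [0, 0, 0.0145, -0.0033, -0.0267, -0.0167, 1], [0, 0, 0, 0, 0, 0, 1]]]'

```text
time: 10.5
position: [0.4489, -0.1602, 0.1995]
orientation: [0.71, 0.269, 0.355, -0.546]
force: [-0.2, 0.0, 0.3]
width: 0.0855
```

```bash
python3 - <<'E'
from h import *
from plan import *
st()
# cup cap centre from earlier images: top-face ellipse centre at z=.07
a=load('s2');b=load('d2')
print(tri(a,(271.85,255.86),b,(227.8,241.4)),onz(a,271.85,255.86,.07),onz(b,227.8,241.4,.07))
z=.042; d=ori(-75,37)[:,0]; c=np.array([.43,-.211,z])-.003*d
segs([(c-.09*d,-75,37,4),(c,-75,37,6)])
E
```

```text
t 10.5 p [ 0.4489 -0.1602  0.1995] q [-0.4187  0.7923  0.5947  2.2162  1.3233  0.2223 -1.0465] F [-0.2036  0.032   0.2591] w 0.08553405089110908
x [ 0.1523 -0.584  -0.7974] y [ 0.9659  0.2589 -0.0051]
(array([ 0.4313, -0.2095,  0.0709]), np.float64(0.0009079638065569524)) [ 0.4312 -0.2093  0.07  ] [ 0.4321 -0.2083  0.07  ]
4 rows of [0.0008, -0.0011, -0.0, -0.0083, 0.0008, -0.0208]
6 rows of [0.0, 0.0, 0.0, 0.0023, -0.0087, -0.012]
```

Request:
jog_arm --increments '[[[0, 0, 0, -0.008, 0.001, -0.0215, 1], [0, 0, 0, -0.008, 0.001, -0.0215, 1], [0, 0, 0, -0.008, 0.001, -0.0215, 1], [0, 0, 0, -0.008, 0.001, -0.0215, 1], [0, 0, 0, 0, 0, 0, 1]]]'

```text
time: 11.0
position: [0.4274, -0.1568, 0.1368]
orientation: [0.712, 0.269, 0.351, -0.546]
force: [0.0, -0.3, -0.2]
width: 0.0853
```

Request:
jog_arm --increments '[[[0, 0, 0, 0.0023, -0.0087, -0.0125, 1], [0, 0, 0, 0.0023, -0.0087, -0.0125, 1], [0, 0, 0, 0.0023, -0.0087, -0.0125, 1], [0, 0, 0, 0.0023, -0.0087, -0.0125, 1], [0, 0, 0, 0.0023, -0.0087, -0.0125, 1], [0, 0, 0, 0.0023, -0.0087, -0.0125, 1], [0, 0, 0, 0, 0, 0, 1]]]'

```text
time: 11.7
position: [0.4423, -0.2106, 0.0631]
orientation: [0.713, 0.268, 0.349, -0.546]
force: [-1.1, -0.3, 1.0]
width: 0.0853
```

```bash
python3 - <<'E'
from h import *
st();b=save('wrist','w5.png');d=save('side','d5.png')
cv2.imwrite('pics/z5.png',np.hstack([cv2.resize(d['img'][190:310,180:270,::-1],(288,384),interpolation=cv2.INTER_CUBIC),b['img'][:,:,::-1]]))
E
```

```text
t 11.7 p [ 0.4423 -0.2106  0.0631] q [-0.0667  1.0583  0.1649  2.2857  2.1894  0.6147 -1.9758] F [-1.1147 -0.2787  1.0084] w 0.08526689696752188
x [ 0.1597 -0.5914 -0.7904] y [0.9658 0.2594 0.001 ]
```

View pics/z5.png

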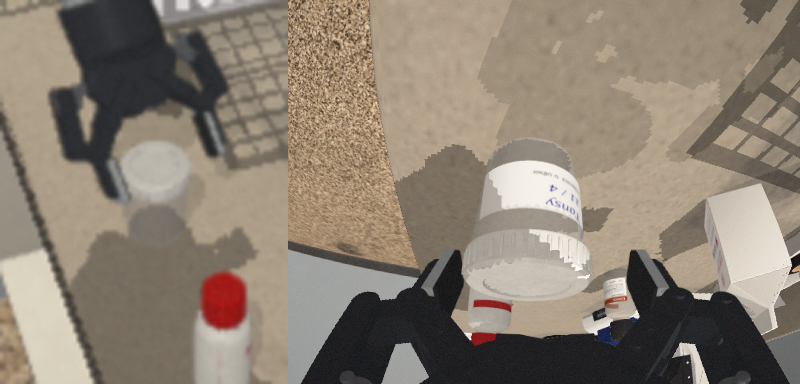

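The speed limiter cut the rows short, leaving the tool 12 mm too far in x and 25 mm too high. The wrist view agrees: the cap is at column 528 and the middle of the jaws at 545. I'll correct with slower rows.

Request:
jog_arm --increments '[[[0, 0, 0, -0.006, 0.001, 0, 1], [0, 0, 0, -0.006, 0.001, 0, 1], [0, 0, 0, 0, 0, -0.005, 1], [0, 0, 0, 0, 0, -0.005, 1], [0, 0, 0, 0, 0, -0.005, 1], [0, 0, 0, 0, 0, -0.005, 1], [0, 0, 0, 0, 0, -0.005, 1], [0, 0, 0, 0, 0, 0, 1]]]'

```text
time: 12.6
position: [0.4304, -0.2073, 0.0378]
orientation: [0.713, 0.269, 0.349, -0.545]
force: [-0.4, -0.0, -0.0]
width: 0.0852
```

```bash
python3 - <<'E'
from h import *
st()
E
```

```text
t 12.6 p [ 0.4304 -0.2073  0.0378] q [-0.0404  1.1221  0.1048  2.3205  2.2409  0.7114 -2.0661] F [-0.3833 -0.0232 -0.0345] w 0.08522894943384846
x [ 0.1615 -0.5897 -0.7913] y [0.9654 0.2607 0.0027]
```

Now in position. I'll close gently, then lift a little.

Request:
jog_arm --increments '[[[0, 0, 0, 0, 0, 0, 0.5], [0, 0, 0, 0, 0, 0, 0.5], [0, 0, 0, 0, 0, 0, 0.4], [0, 0, 0, 0, 0, 0, 0.4], [0, 0, 0, 0, 0, 0, 0.4], [0, 0, 0, 0, 0, 0.01, 0.4], [0, 0, 0, 0, 0, 0.01, 0.4], [0, 0, 0, 0, 0, 0.01, 0.4], [0, 0, 0, 0, 0, 0, 0.4]]]' --grip_force 25

```text
time: 13.5
position: [0.431, -0.2073, 0.0701]
orientation: [0.714, 0.27, 0.348, -0.545]
force: [-0.2, -0.9, -1.0]
width: 0.0557
```

```bash
python3 - <<'E'
from h import *
st();d=save('side','d6.png');b=save('wrist','w6.png')
cv2.imwrite('pics/z6.png',np.hstack([cv2.resize(d['img'][190:310,180:270,::-1],(288,384),interpolation=cv2.INTER_CUBIC),b['img'][:,:,::-1]]))
E
```

```text
t 13.5 p [ 0.431  -0.2073  0.0701] q [-0.0612  1.0444  0.1439  2.3307  2.2095  0.6495 -2.0083] F [-0.1994 -0.8605 -0.9602] w 0.0557057776979798
x [ 0.1637 -0.59   -0.7906] y [0.9654 0.2608 0.0052]
```

View pics/z6.png

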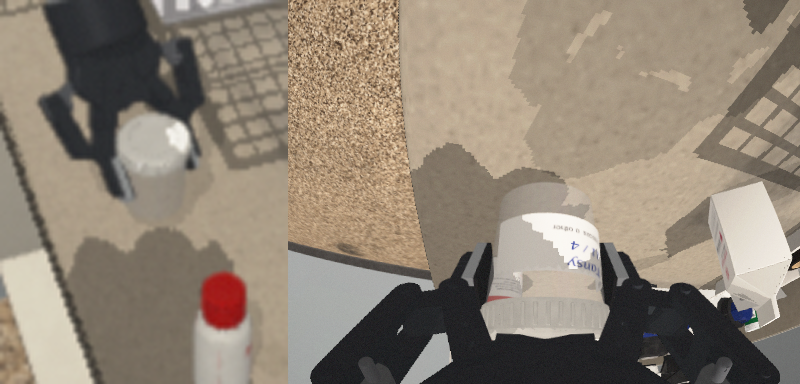

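The cup is held at 55.7 mm width and is upright and lifted. Next I'll simulate the carry from the current joints, checking the joint step per row.

```bash
cat > carry.py <<'E'
from sim import *
from h import r
lim=.7*.1*np.array([1.89,1.89,2.57,2.57,3.01,3.01,3.01])
def carry(W):
    s=r.get_state();q=s['q'];P=s['position'];R=Ro.from_quat(np.r_[s['orientation'][1:],s['orientation'][0]])
    for p,az,al,N in W:
        p=np.array(p);T=Ro.from_matrix(ori(az,al));rv=(T*R.inv()).as_rotvec();m=0;w=0
        for k in range(1,N+1):
            q2,e,ea=step(q,P+(p-P)*k/N,(Ro.from_rotvec(rv*k/N)*R).as_matrix());m=max(m,(abs(q2-q)/lim).max());w=max(w,e,ea);q=q2
        print(N,'x',np.round(np.r_[rv,p-P]/N,4).tolist(),'rate %.2f err %.4f'%(m,w),q);P,R=p,T
E
python3 - <<'E'
from carry import *
for azp in(0,10):
  carry([([.44,-.19,.15],-65,37,10),([.475,-.08,.19],-45,37,12),([.475,.05,.195],-15,37,12),([.475,.155,.18],azp,37,12),([.485,.155,.075],azp,37,10),([.58,.155,.07],azp,37,12),([.58,.155,.049],azp,37,6),([.47,.155,.06],azp,37,11)]);print()
E
```

```text
10 x [0.001, 0.0008, 0.0172, 0.0009, 0.0017, 0.0081] rate 0.16 err 0.0000 [-0.115  0.838  0.222  2.372  2.25   0.538 -1.816]
12 x [-0.0, 0.0, 0.0291, 0.0029, 0.0092, 0.0033] rate 0.14 err 0.0000 [-0.331  0.725  0.221  2.385  2.275  0.504 -1.673]
12 x [0.0, 0.0, 0.0436, 0.0, 0.0108, 0.0004] rate 3.17 err 0.0089 [ 0.264  1.096 -1.549  2.448  1.689  1.684 -0.87 ]
12 x [0.0, 0.0, 0.0218, 0.0, 0.0087, -0.0013] rate 0.13 err 0.0086 [ 0.086  1.168 -1.557  2.424  1.78   1.708 -0.765]
10 x [0.0, 0.0, 0.0, 0.001, 0.0, -0.0105] rate 0.19 err 0.0000 [ 0.049  1.419 -1.392  2.44   2.05   1.815 -0.808]
12 x [0.0, 0.0, 0.0, 0.0079, 0.0, -0.0004] rate 0.18 err 0.0000 [ 0.18   1.416 -1.366  2.134  2.144  1.576 -0.441]
6 x [0.0, 0.0, 0.0, 0.0, 0.0, -0.0035] rate 0.05 err 0.0000 [ 0.177  1.456 -1.34   2.13   2.19   1.58  -0.448]
11 x [0.0, 0.0, 0.0, -0.01, 0.0, 0.001] rate 0.21 err 0.0289 [ 0.024  1.446 -1.371  2.421  2.046  1.821 -0.823]

10 x [0.001, 0.0008, 0.0172, 0.0009, 0.0017, 0.0081] rate 0.16 err 0.0000 [-0.115  0.838  0.222  2.372  2.25   0.538 -1.816]
12 x [-0.0, 0.0, 0.0291, 0.0029, 0.0092, 0.0033] rate 0.14 err 0.0000 [-0.331  0.725  0.221  2.385  2.275  0.504 -1.673]
12 x [0.0, 0.0, 0.0436, 0.0, 0.0108, 0.0004] rate 3.17 err 0.0089 [ 0.264  1.096 -1.549  2.448  1.689  1.684 -0.87 ]
12 x [0.0, 0.0, 0.0364, 0.0, 0.0087, -0.0013] rate 0.12 err 0.0139 [ 0.164  1.152 -1.549  2.448  1.864  1.577 -0.584]
10 x [0.0, 0.0, 0.0, 0.001, 0.0, -0.0105] rate 0.28 err 0.0159 [ 0.15   1.507 -1.549  2.448  2.095  1.836 -0.495]
12 x [0.0, 0.0, 0.0, 0.0079, 0.0, -0.0004] rate 0.17 err 0.0002 [ 0.272  1.532 -1.545  2.158  2.192  1.62  -0.137]
6 x [0.0, 0.0, 0.0, 0.0, 0.0, -0.0035] rate 0.05 err 0.0000 [ 0.272  1.571 -1.518  2.154  2.24   1.618 -0.136]
11 x [0.0, 0.0, 0.0, -0.01, 0.0, 0.001] rate 0.20 err 0.0452 [ 0.134  1.54  -1.542  2.421  2.092  1.845 -0.484]
```

```bash
python3 - <<'E'
from carry import *
for al,a1,a2 in((37,-35,-10),(35,-35,-10),(35,-45,-20)):
  carry([([.44,-.19,.15],-65,al,8),([.48,-.08,.195],-55,al,10),([.484,.05,.195],a1,al,12),([.5,.145,.185],a2,al,12),([.5,.155,.08],0,al,10),([.58,.155,.07],0,al,12),([.58,.155,.049],0,al,6),([.495,.155,.06],0,al,11)]);print()
E
```

```text
8 x [0.0013, 0.001, 0.0215, 0.0011, 0.0021, 0.0101] rate 0.20 err 0.0000 [-0.115  0.838  0.222  2.372  2.25   0.538 -1.816]
10 x [0.0, 0.0, 0.0175, 0.004, 0.011, 0.0045] rate 0.33 err 0.0000 [-0.494  0.76   0.457  2.281  1.992  0.301 -1.555]
12 x [-0.0, -0.0, 0.0291, 0.0003, 0.0108, 0.0] rate 0.12 err 0.0000 [-0.67   0.728  0.312  2.32   2.086  0.409 -1.572]
12 x [0.0, 0.0, 0.0364, 0.0013, 0.0079, -0.0008] rate 0.13 err 0.0000 [-0.63   0.73   0.101  2.326  2.396  0.536 -1.555]
10 x [0.0, 0.0, 0.0175, 0.0, 0.001, -0.0105] rate 0.22 err 0.0000 [-0.488  1.013 -0.078  2.411  2.679  0.924 -1.678]
12 x [0.0, 0.0, 0.0, 0.0067, 0.0, -0.0008] rate 0.12 err 0.0000 [-0.428  1.011 -0.016  2.153  2.702  0.672 -1.567]
6 x [0.0, 0.0, 0.0, 0.0, 0.0, -0.0035] rate 0.06 err 0.0000 [-0.421  1.059 -0.027  2.149  2.714  0.716 -1.58 ]
11 x [0.0, 0.0, 0.0, -0.0077, 0.0, 0.001] rate 0.14 err 0.0000 [-0.487  1.072 -0.093  2.424  2.685  0.995 -1.701]

8 x [0.0054, 0.0025, 0.0215, 0.0011, 0.0021, 0.0101] rate 0.21 err 0.0000 [-0.102  0.823  0.232  2.354  2.251  0.481 -1.787]
10 x [-0.0, -0.0, 0.0175, 0.004, 0.
[... 1025 characters left out ...]
9]
12 x [0.0, -0.0, 0.0145, 0.0003, 0.0108, 0.0] rate 0.28 err 0.0000 [-0.893  0.833  0.742  2.221  1.832  0.04  -1.45 ]
12 x [0.0, 0.0, 0.0364, 0.0013, 0.0079, -0.0008] rate 0.37 err 0.0000 [-0.772  0.746  0.293  2.236  2.161  0.345 -1.504]
10 x [-0.0, -0.0, 0.0349, 0.0, 0.001, -0.0105] rate 0.42 err 0.0000 [-0.481  0.992 -0.071  2.385  2.681  0.845 -1.658]
12 x [0.0, 0.0, 0.0, 0.0067, 0.0, -0.0008] rate 0.12 err 0.0000 [-0.426  0.998 -0.005  2.128  2.698  0.598 -1.553]
6 x [0.0, 0.0, 0.0, 0.0, 0.0, -0.0035] rate 0.06 err 0.0000 [-0.418  1.045 -0.019  2.125  2.71   0.643 -1.566]
11 x [0.0, 0.0, 0.0, -0.0077, 0.0, 0.001] rate 0.14 err 0.0000 [-0.478  1.049 -0.088  2.399  2.688  0.916 -1.68 ]
```

Request:
jog_arm --increments '[[[0, 0, 0.0215, 0.001, 0.002, 0.01, 0.4], [0, 0, 0.0215, 0.001, 0.002, 0.01, 0.4], [0, 0, 0.0215, 0.001, 0.002, 0.01, 0.4], [0, 0, 0.0215, 0.001, 0.002, 0.01, 0.4], [0, 0, 0.0215, 0.001, 0.002, 0.01, 0.4], [0, 0, 0.0215, 0.001, 0.002, 0.01, 0.4], [0, 0, 0.0215, 0.001, 0.002, 0.01, 0.4], [0, 0, 0.0215, 0.001, 0.002, 0.01, 0.4]]]'

```text
time: 14.4
position: [0.4386, -0.1911, 0.1494]
orientation: [0.758, 0.238, 0.371, -0.481]
force: [0.4, 1.0, -0.9]
width: 0.0566
```

Request:
jog_arm --increments '[[[0, 0, 0.0175, 0.004, 0.011, 0.0045, 0.4], [0, 0, 0.0175, 0.004, 0.011, 0.0045, 0.4], [0, 0, 0.0175, 0.004, 0.011, 0.0045, 0.4], [0, 0, 0.0175, 0.004, 0.011, 0.0045, 0.4], [0, 0, 0.0175, 0.004, 0.011, 0.0045, 0.4], [0, 0, 0.0175, 0.004, 0.011, 0.0045, 0.4], [0, 0, 0.0175, 0.004, 0.011, 0.0045, 0.4], [0, 0, 0.0175, 0.004, 0.011, 0.0045, 0.4], [0, 0, 0.0175, 0.004, 0.011, 0.0045, 0.4], [0, 0, 0.0175, 0.004, 0.011, 0.0045, 0.4]]]'

```text
time: 15.4
position: [0.4787, -0.0807, 0.1942]
orientation: [0.797, 0.205, 0.39, -0.413]
force: [0.3, 0.7, -0.7]
width: 0.0564
```

```bash
python3 - <<'E'
from h import *
st()
from carry import *
carry([([.484,.05,.195],-35,37.5,12),([.5,.145,.185],-10,37.5,12),([.5,.155,.08],0,37.5,10),([.58,.155,.07],0,37.5,12)])
E
```

```text
t 15.4 p [ 0.4787 -0.0807  0.1942] q [-0.4756  0.7572  0.4149  2.2969  2.0086  0.3488 -1.5823] F [ 0.275   0.717  -0.7168] w 0.056361184124603156
x [ 0.354  -0.4986 -0.7913] y [0.8182 0.5749 0.0038]
12 x [-0.0, 0.0004, 0.029, 0.0004, 0.0109, 0.0001] rate 0.12 err 0.0000 [-0.667  0.73   0.298  2.325  2.082  0.43  -1.575]
12 x [0.0, 0.0, 0.0364, 0.0013, 0.0079, -0.0008] rate 0.14 err 0.0000 [-0.629  0.734  0.093  2.333  2.395  0.556 -1.559]
10 x [0.0, -0.0, 0.0175, 0.0, 0.001, -0.0105] rate 0.22 err 0.0000 [-0.49   1.019 -0.079  2.417  2.679  0.944 -1.683]
12 x [0.0, 0.0, 0.0, 0.0067, 0.0, -0.0008] rate 0.12 err 0.0000 [-0.428  1.015 -0.018  2.16   2.704  0.691 -1.571]
```

Request:
jog_arm --increments '[[[0, 0, 0.029, 0.0004, 0.0109, 0, 0.4], [0, 0, 0.029, 0.0004, 0.0109, 0, 0.4], [0, 0, 0.029, 0.0004, 0.0109, 0, 0.4], [0, 0, 0.029, 0.0004, 0.0109, 0, 0.4], [0, 0, 0.029, 0.0004, 0.0109, 0, 0.4], [0, 0, 0.029, 0.0004, 0.0109, 0, 0.4], [0, 0, 0.029, 0.0004, 0.0109, 0, 0.4], [0, 0, 0.029, 0.0004, 0.0109, 0, 0.4], [0, 0, 0.029, 0.0004, 0.0109, 0, 0.4], [0, 0, 0.029, 0.0004, 0.0109, 0, 0.4], [0, 0, 0.029, 0.0004, 0.0109, 0, 0.4], [0, 0, 0.029, 0.0004, 0.0109, 0, 0.4]]]'

```text
time: 16.6
position: [0.4834, 0.0504, 0.1936]
orientation: [0.857, 0.134, 0.42, -0.269]
force: [-0.4, 0.2, 0.3]
width: 0.0563
```

Request:
jog_arm --increments '[[[0, 0, 0.0364, 0.0013, 0.0079, -0.0008, 0.4], [0, 0, 0.0364, 0.0013, 0.0079, -0.0008, 0.4], [0, 0, 0.0364, 0.0013, 0.0079, -0.0008, 0.4], [0, 0, 0.0364, 0.0013, 0.0079, -0.0008, 0.4], [0, 0, 0.0364, 0.0013, 0.0079, -0.0008, 0.4], [0, 0, 0.0364, 0.0013, 0.0079, -0.0008, 0.4], [0, 0, 0.0364, 0.0013, 0.0079, -0.0008, 0.4], [0, 0, 0.0364, 0.0013, 0.0079, -0.0008, 0.4], [0, 0, 0.0364, 0.0013, 0.0079, -0.0008, 0.4], [0, 0, 0.0364, 0.0013, 0.0079, -0.0008, 0.4], [0, 0, 0.0364, 0.0013, 0.0079, -0.0008, 0.4], [0, 0, 0.0364, 0.0013, 0.0079, -0.0008, 0.4]]]'

```text
time: 17.8
position: [0.4991, 0.1449, 0.1839]
orientation: [0.894, 0.039, 0.439, -0.076]
force: [0.9, 0.5, 0.5]
width: 0.0558
```

Request:
jog_arm --increments '[[[0, 0, 0.0175, 0, 0.001, -0.0105, 0.4], [0, 0, 0.0175, 0, 0.001, -0.0105, 0.4], [0, 0, 0.0175, 0, 0.001, -0.0105, 0.4], [0, 0, 0.0175, 0, 0.001, -0.0105, 0.4], [0, 0, 0.0175, 0, 0.001, -0.0105, 0.4], [0, 0, 0.0175, 0, 0.001, -0.0105, 0.4], [0, 0, 0.0175, 0, 0.001, -0.0105, 0.4], [0, 0, 0.0175, 0, 0.001, -0.0105, 0.4], [0, 0, 0.0175, 0, 0.001, -0.0105, 0.4], [0, 0, 0.0175, 0, 0.001, -0.0105, 0.4], [0, 0, 0, 0, 0, 0, 0.4]]]'

```text
time: 18.9
position: [0.4988, 0.1543, 0.0778]
orientation: [0.897, 0.001, 0.441, 0.001]
force: [0.1, -0.2, -1.3]
width: 0.056
```

```bash
python3 - <<'E'
from h import *
st();d=save('side','d7.png');b=save('wrist','w7.png')
cv2.imwrite('pics/z7.png',np.hstack([cv2.resize(d['img'][85:205,180:270,::-1],(288,384),interpolation=cv2.INTER_CUBIC),b['img'][:,:,::-1]]))
E
```

```text
t 18.9 p [0.4988 0.1543 0.0778] q [-0.4857  1.0278 -0.0837  2.4258  2.6864  0.9646 -1.6907] F [ 0.1379 -0.2084 -1.2849] w 0.05601453467473024
x [ 0.6106  0.0031 -0.7919] y [-0.0008  1.      0.0033]
```

View pics/z7.png

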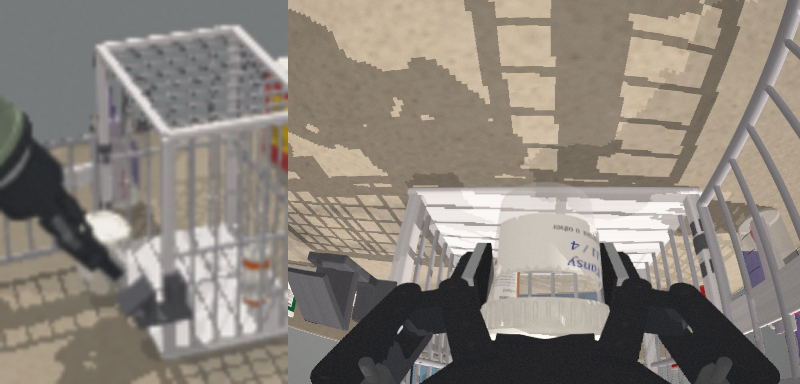

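The cup is upright in front of the opening, with the gate clear at the right edge of the wrist view and the catch at the left around (330,290). I'll insert it and lower.

Request:
jog_arm --increments '[[[0, 0, 0, 0.008, 0.0, -0.001, 0.4], [0, 0, 0, 0.008, 0.0, -0.001, 0.4], [0, 0, 0, 0.008, 0.0, -0.001, 0.4], [0, 0, 0, 0.008, 0.0, -0.001, 0.4], [0, 0, 0, 0.008, 0.0, -0.001, 0.4], [0, 0, 0, 0.008, 0.0, -0.001, 0.4], [0, 0, 0, 0.008, 0.0, -0.001, 0.4], [0, 0, 0, 0.008, 0.0, 0, 0.4], [0, 0, 0, 0.008, 0.0, 0, 0.4], [0, 0, 0, 0.008, 0.0, 0, 0.4], [0, 0, 0, 0.008, 0.0, 0, 0.4], [0, 0, 0, 0, 0, 0, 0.4]]]'

```text
time: 20.2
position: [0.5879, 0.1542, 0.0722]
orientation: [0.898, 0.002, 0.44, 0.001]
force: [-0.7, -0.8, -0.3]
width: 0.0557
```

Request:
jog_arm --increments '[[[0, 0, 0, 0, 0, -0.005, 0.4], [0, 0, 0, 0, 0, -0.005, 0.4], [0, 0, 0, 0, 0, -0.005, 0.4], [0, 0, 0, 0, 0, -0.004, 0.4], [0, 0, 0, 0, 0, -0.003, 0.4], [0, 0, 0, 0, 0, 0, 0.4]]]'

```text
time: 20.8
position: [0.5868, 0.1542, 0.0494]
orientation: [0.898, 0.001, 0.441, 0.001]
force: [0.3, 0.3, 0.2]
width: 0.056
```

Request:
jog_arm --increments '[[[0, 0, 0, 0, 0, -0.002, 0.4], [0, 0, 0, 0, 0, -0.002, 0.4], [0, 0, 0, 0, 0, 0, 0.4], [0, 0, 0, 0, 0, 0, 0.4]]]'

```text
time: 21.2
position: [0.587, 0.1543, 0.046]
orientation: [0.898, 0.002, 0.441, 0.001]
force: [-0.2, -0.2, -1.0]
width: 0.0559
```

Request:
jog_arm --increments '[[[0, 0, 0, 0, 0, -0.002, 0.4], [0, 0, 0, 0, 0, 0, 0.4]]]'

```text
time: 21.4
position: [0.5872, 0.1547, 0.0444]
orientation: [0.898, 0.002, 0.44, 0.001]
force: [-2.8, 0.5, 7.6]
width: 0.0553
```

Contact at z = 0.0444 with 7.6 N. I'll release and withdraw straight back along the tool axis.

Request:
jog_arm --increments '[[[0, 0, 0, 0, 0, 0, 0.75], [0, 0, 0, 0, 0, 0, 0.9], [0, 0, 0, 0, 0, 0, 1], [0, 0, 0, 0, 0, 0, 1], [0, 0, 0, 0, 0, 0, 1], [0, 0, 0, -0.006, 0, 0.004, 1], [0, 0, 0, -0.009, 0, 0.006, 1], [0, 0, 0, -0.01, 0, 0.007, 1], [0, 0, 0, -0.01, 0, 0.008, 1], [0, 0, 0, -0.01, 0, 0.008, 1], [0, 0, 0, -0.01, 0, 0.008, 1], [0, 0, 0, 0, 0, 0, 1]]]'

```text
time: 22.6
position: [0.5311, 0.1545, 0.0858]
orientation: [0.898, 0.001, 0.441, 0.001]
force: [-0.4, 0.5, 0.1]
width: 0.0857
```

```bash
python3 - <<'E'
from h import *
st()
d=save('side','d8.png');b=save('wrist','w8.png')
cv2.imwrite('pics/z8.png',np.hstack([cv2.resize(d['img'][85:205,180:270,::-1],(288,384),interpolation=cv2.INTER_CUBIC),b['img'][:,:,::-1]]))
from carry import *
carry([([.47,.1,.2],-20,37,15),([.45,.02,.3],-60,37,14),([.42,.02,.34],-60,10,8)])
E
```

```text
t 22.6 p [0.5311 0.1545 0.0858] q [-0.459   0.9886 -0.0541  2.3227  2.6931  0.8293 -1.6292] F [-0.4054  0.4852  0.11  ] w 0.08569306720384379
x [ 0.6116  0.0032 -0.7912] y [-0.0006  1.      0.0036]
15 x [-0.0001, 0.0009, -0.0233, -0.0041, -0.0036, 0.0077] rate 0.17 err 0.0000 [-0.649  0.687  0.144  2.403  2.274  0.54  -1.598]
14 x [0.0, 0.0, -0.0499, -0.0014, -0.0057, 0.0071] rate 1.86 err 0.0000 [-0.79   0.527  0.45   2.094  0.768  0.627 -0.526]
8 x [0.051, 0.0295, 0.0, -0.0038, 0.0, 0.005] rate 0.48 err 0.0000 [-0.296  0.34   0.084  1.912  0.185  0.847  0.186]
```

View pics/z8.png

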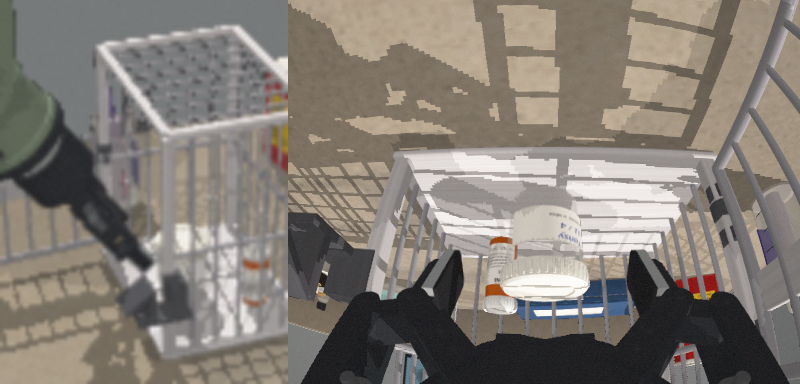

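The cup stands upright on the floor inside the wires, its cap at (545,275) in the wrist view. The vial at (500,275) is untouched. Now I'll plan the retreat, the crossing to the gate's outer side, and the push shut by the knob.

```bash
cat > shut.py <<'E'
from carry import *
H=np.array([.538,.266])
def gp(phi,e,z=.142,L=.13):
    c,s=np.cos(phi),np.sin(phi);x,y=-e,-L
    return [H[0]+x*c+y*s,H[1]-x*s+y*c,z]
E
python3 - <<'E'
from shut import *
W=[([.48,.12,.18],-15,37,12),([.45,.08,.28],-50,37,16),([.43,.2,.31],-85,25,14),(gp(1.5,.11,.25),-86,12,12),(gp(1.5,.11),-86,12,8)]
W+=[(gp(p,.076 if p<1.45 else .09),-np.degrees(p),12,4) for p in np.arange(1.4,-.01,-.2)]+[(gp(0,.076),0,12,2)]
carry(W);print(gp(1.5,.11),gp(0,.076))
E
```

```text
12 x [-0.0002, 0.0011, -0.0218, -0.0043, -0.0029, 0.0079] rate 0.16 err 0.0000 [-0.617  0.74   0.078  2.397  2.365  0.604 -1.626]
16 x [0.0, 0.0, -0.0382, -0.0019, -0.0025, 0.0063] rate 1.62 err 0.0000 [-0.909  0.567  0.452  2.13   0.854  0.542 -0.589]
14 x [0.014, 0.0058, -0.0435, -0.0014, 0.0086, 0.0021] rate 0.35 err 0.0000 [-0.881  0.62   0.311  1.615  0.215  1.161 -0.627]
12 x [0.0188, 0.0015, -0.0014, -0.0025, 0.0139, -0.005] rate 0.09 err 0.0000 [-0.978  0.739  0.206  1.476  0.017  1.08  -0.754]
8 x [0.0, 0.0, 0.0, 0.0, 0.0, -0.0135] rate 0.16 err 0.0000 [-0.97   0.883  0.189  1.593  0.006  0.821 -0.773]
4 x [0.0, -0.0, 0.0252, -0.0009, -0.0119, 0.0] rate 0.22 err 0.0000 [-0.923  0.835  0.173  1.748  0.064  0.692 -0.68 ]
4 x [-0.0, -0.0, 0.05, -0.0019, -0.0073, 0.0] rate 0.18 err 0.0000 [-0.898  0.797  0.147  1.876  0.161  0.566 -0.56 ]
4 x [0.0, 0.0, 0.05, -0.0004, -0.0075, 0.0] rate 0.16 err 0.0000 [-0.858  0.767  0.13   1.989  0.271  0.444 -0.44 ]
4 x [0.0, -0.0, 0.05, 0.0011, -0.0074, 0.0] rate 0.15 err 0.0000 [-0.805  0.746  0.125  2.083  0.394  0.328 -0.317]
4 x [0.0, 0.0, 0.05, 0.0025, -0.0071, 0.0] rate 0.16 err 0.0000 [-0.738  0.734  0.129  2.15   0.528  0.224 -0.187]
4 x [-0.0, -0.0, 0.05, 0.0039, -0.0064, 0.0] rate 0.17 err 0.0000 [-0.652  0.727  0.126  2.185  0.665  0.143 -0.047]
4 x [-0.0, 0.0, 0.05, 0.0051, -0.0055, 0.0] rate 0.23 err 0.0000 [-0.539  0.725  0.088  2.184  0.797  0.102  0.104]
4 x [-0.0, 0.0, 0.05, 0.0061, -0.0044, 0.0] rate 0.32 err 0.0000 [-0.386  0.726 -0.025  2.145  0.909  0.125  0.271]
2 x [0.0, 0.0, 0.0, 0.0, 0.0, 0.0] rate 0.00 err 0.0000 [-0.386  0.726 -0.025  2.145  0.909  0.125  0.271]
[np.float64(0.4005445595580256), np.float64(0.3665286123096446), 0.142] [np.float64(0.462), np.float64(0.136), 0.142]
```

Request:
jog_arm --increments '[[[0, 0.001, -0.0218, -0.0043, -0.0029, 0.0079, 1], [0, 0.001, -0.0218, -0.0043, -0.0029, 0.0079, 1], [0, 0.001, -0.0218, -0.0043, -0.0029, 0.0079, 1], [0, 0.001, -0.0218, -0.0043, -0.0029, 0.0079, 1], [0, 0.001, -0.0218, -0.0043, -0.0029, 0.0079, 1], [0, 0.001, -0.0218, -0.0043, -0.0029, 0.0079, 1], [0, 0.001, -0.0218, -0.0043, -0.0029, 0.0079, 1], [0, 0.001, -0.0218, -0.0043, -0.0029, 0.0079, 1], [0, 0.001, -0.0218, -0.0043, -0.0029, 0.0079, 0], [0, 0.001, -0.0218, -0.0043, -0.0029, 0.0079, 0], [0, 0.001, -0.0218, -0.0043, -0.0029, 0.0079, 0], [0, 0.001, -0.0218, -0.0043, -0.0029, 0.0079, 0]]]'

```text
time: 23.9
position: [0.48, 0.1193, 0.1804]
orientation: [0.887, 0.06, 0.442, -0.117]
force: [-0.7, -0.3, 0.1]
width: 0.028
```

Request:
jog_arm --increments '[[[0, 0, -0.038, -0.002, -0.0025, 0.0063, 0], [0, 0, -0.038, -0.002, -0.0025, 0.0063, 0], [0, 0, -0.038, -0.002, -0.0025, 0.0063, 0], [0, 0, -0.038, -0.002, -0.0025, 0.0063, 0], [0, 0, -0.038, -0.002, -0.0025, 0.0063, 0], [0, 0, -0.038, -0.002, -0.0025, 0.0063, 0], [0, 0, -0.038, -0.002, -0.0025, 0.0063, 0], [0, 0, -0.038, -0.002, -0.0025, 0.0063, 0], [0, 0, -0.038, -0.002, -0.0025, 0.0063, 0], [0, 0, -0.038, -0.002, -0.0025, 0.0063, 0], [0, 0, -0.038, -0.002, -0.0025, 0.0063, 0], [0, 0, -0.038, -0.002, -0.0025, 0.0063, 0]]]'

```text
time: 25.1
position: [0.4566, 0.0903, 0.2514]
orientation: [0.841, 0.151, 0.419, -0.306]
force: [0.2, -0.8, 0.8]
width: -0.0003
```

```bash
python3 - <<'E'
from h import *
st()
from shut import *
carry([([.45,.08,.29],-50,37,6),([.43,.2,.31],-85,25,12),(gp(1.5,.11,.25),-86,12,12),(gp(1.5,.11),-86,12,8)])
E
```

```text
t 25.1 p [0.4566 0.0903 0.2514] q [-0.9905  0.6511  0.6183  2.231   1.1397  0.2677 -0.7421] F [ 0.2016 -0.7566  0.7874] w -0.00033640190790224607
x [ 0.4605 -0.3885 -0.7981] y [ 0.6424  0.7664 -0.0024]
6 x [0.0004, -0.0002, -0.0292, -0.0011, -0.0017, 0.0064] rate 0.35 err 0.0000 [-0.912  0.546  0.452  2.114  0.824  0.57  -0.548]
12 x [0.0164, 0.0068, -0.0507, -0.0017, 0.01, 0.0017] rate 0.38 err 0.0000 [-0.89   0.622  0.328  1.615  0.206  1.158 -0.616]
12 x [0.0188, 0.0015, -0.0014, -0.0025, 0.0139, -0.005] rate 0.09 err 0.0000 [-0.985  0.741  0.222  1.477  0.006  1.079 -0.743]
8 x [0.0, 0.0, 0.0, 0.0, 0.0, -0.0135] rate 0.16 err 0.0000 [-0.976  0.884  0.202  1.593 -0.008  0.821 -0.76 ]
```

Request:
jog_arm --increments '[[[0, 0, -0.029, -0.001, -0.0017, 0.0064, 0], [0, 0, -0.029, -0.001, -0.0017, 0.0064, 0], [0, 0, -0.029, -0.001, -0.0017, 0.0064, 0], [0, 0, -0.029, -0.001, -0.0017, 0.0064, 0], [0, 0, -0.029, -0.001, -0.0017, 0.0064, 0], [0, 0, -0.029, -0.001, -0.0017, 0.0064, 0]]]'

```text
time: 25.7
position: [0.4509, 0.0797, 0.2903]
orientation: [0.811, 0.188, 0.404, -0.378]
force: [-0.3, -0.2, -1.1]
width: 0.0002
```

Request:
jog_arm --increments '[[[0.0164, 0.0068, -0.0507, -0.0017, 0.01, 0.0017, 0], [0.0164, 0.0068, -0.0507, -0.0017, 0.01, 0.0017, 0], [0.0164, 0.0068, -0.0507, -0.0017, 0.01, 0.0017, 0], [0.0164, 0.0068, -0.0507, -0.0017, 0.01, 0.0017, 0], [0.0164, 0.0068, -0.0507, -0.0017, 0.01, 0.0017, 0], [0.0164, 0.0068, -0.0507, -0.0017, 0.01, 0.0017, 0], [0.0164, 0.0068, -0.0507, -0.0017, 0.01, 0.0017, 0], [0.0164, 0.0068, -0.0507, -0.0017, 0.01, 0.0017, 0], [0.0164, 0.0068, -0.0507, -0.0017, 0.01, 0.0017, 0], [0.0164, 0.0068, -0.0507, -0.0017, 0.01, 0.0017, 0], [0.0164, 0.0068, -0.0507, -0.0017, 0.01, 0.0017, 0], [0.0164, 0.0068, -0.0507, -0.0017, 0.01, 0.0017, 0]]]'

```text
time: 26.9
position: [0.4306, 0.2003, 0.3105]
orientation: [0.621, 0.363, 0.397, -0.57]
force: [0.0, -1.2, -0.4]
width: -0.0001
```

Request:
jog_arm --increments '[[[0.0188, 0.0015, -0.0014, -0.0025, 0.0139, -0.005, 0], [0.0188, 0.0015, -0.0014, -0.0025, 0.0139, -0.005, 0], [0.0188, 0.0015, -0.0014, -0.0025, 0.0139, -0.005, 0], [0.0188, 0.0015, -0.0014, -0.0025, 0.0139, -0.005, 0], [0.0188, 0.0015, -0.0014, -0.0025, 0.0139, -0.005, 0], [0.0188, 0.0015, -0.0014, -0.0025, 0.0139, -0.005, 0], [0.0188, 0.0015, -0.0014, -0.0025, 0.0139, -0.005, 0], [0.0188, 0.0015, -0.0014, -0.0025, 0.0139, -0.005, 0], [0.0188, 0.0015, -0.0014, -0.0025, 0.0139, -0.005, 0], [0.0188, 0.0015, -0.0014, -0.0025, 0.0139, -0.005, 0], [0.0188, 0.0015, -0.0014, -0.0025, 0.0139, -0.005, 0], [0.0188, 0.0015, -0.0014, -0.0025, 0.0139, -0.005, 0]]]'

```text
time: 28.1
position: [0.4006, 0.3674, 0.2498]
orientation: [0.569, 0.428, 0.461, -0.53]
force: [0.8, 0.3, -0.2]
width: -0.0003
```

```bash
python3 - <<'E'
from h import *
st()
a=save('scene','s9.png');b=save('side','d9.png')
# knob when open: dark blob expected position, project
from shut import *
for ph in(1.4,1.5,1.6): print(ph,proj(a,gp(ph,.054,.138)),proj(b,gp(ph,.054,.138)))
cv2.imwrite('pics/z9.png',np.hstack([cv2.resize(x['img'][y:y+130,u:u+100,::-1],(400,520),interpolation=cv2.INTER_CUBIC) for x,u,y in((a,130,100),(b,130,90))]))
carry([(gp(1.5,.11),-86,12,8)])
E
```

```text
t 28.1 p [0.4006 0.3674 0.2498] q [-0.984   0.7419  0.2178  1.4734  0.0081  1.0815 -0.7429] F [ 0.7806  0.3393 -0.239 ] w -0.0002915401786946088
x [ 0.0139 -0.2079 -0.9781] y [ 0.9973  0.073  -0.0014]Traceback (most recent call last):
  File "<stdin>", line 6, in <module>
  File "h.py", line 11, in proj
    c=np.array(d['R'])@np.array(X)+np.array(d['t']); return d['fx']*c[0]/c[2]+d['cx'],d['fy']*c[1]/c[2]+d['cy']
               ~^^^^^
IndexError: only integers, slices (`:`), ellipsis (`...`), numpy.newaxis (`None`) and integer or boolean arrays are valid indices
```

```bash
python3 - <<'E'
from shut import *
from h import *
a=load('s4');b=load('d4')
print(tri(a,(162.5,156),b,(171.5,129)),[np.round(gp(p,.054,.138),4).tolist() for p in(1.4,1.5,1.6)])
carry([(gp(1.5,.11),-86,12,8)])
E
```

```text
(array([0.4  , 0.294, 0.153]), np.float64(0.005661974467343655)) [[0.4007, 0.2971, 0.138], [0.4045, 0.3107, 0.138], [0.4096, 0.3238, 0.138]]
8 x [0.0001, -0.0003, -0.0006, 0.0, -0.0001, -0.0134] rate 0.16 err 0.0000 [-0.975  0.884  0.2    1.593 -0.005  0.821 -0.762]
```

Request:
jog_arm --increments '[[[0, 0, 0, 0, 0, -0.0134, 0], [0, 0, 0, 0, 0, -0.0134, 0], [0, 0, 0, 0, 0, -0.0134, 0], [0, 0, 0, 0, 0, -0.0134, 0], [0, 0, 0, 0, 0, -0.0134, 0], [0, 0, 0, 0, 0, -0.0134, 0], [0, 0, 0, 0, 0, -0.0134, 0], [0, 0, 0, 0, 0, -0.0134, 0]]]'

```text
time: 29.0
position: [0.4011, 0.366, 0.1426]
orientation: [0.569, 0.428, 0.461, -0.53]
force: [0.0, -0.2, 0.1]
width: -0.0003
```

Request:
jog_arm --increments '[[[0, 0, 0.025, -0.001, -0.012, 0, 0], [0, 0, 0.025, -0.001, -0.012, 0, 0], [0, 0, 0.025, -0.001, -0.012, 0, 0], [0, 0, 0.025, -0.001, -0.012, 0, 0], [0, 0, 0.05, -0.002, -0.0073, 0, 0], [0, 0, 0.05, -0.002, -0.0073, 0, 0], [0, 0, 0.05, -0.002, -0.0073, 0, 0], [0, 0, 0.05, -0.002, -0.0073, 0, 0]]]'

```text
time: 29.8
position: [0.3889, 0.2888, 0.143]
orientation: [0.643, 0.353, 0.52, -0.438]
force: [0.3, 1.4, 0.7]
width: 0.0001
```

Request:
jog_arm --increments '[[[0, 0, 0.05, -0.0004, -0.0075, 0, 0], [0, 0, 0.05, -0.0004, -0.0075, 0, 0], [0, 0, 0.05, -0.0004, -0.0075, 0, 0], [0, 0, 0.05, -0.0004, -0.0075, 0, 0], [0, 0, 0.05, 0.001, -0.0074, 0, 0], [0, 0, 0.05, 0.001, -0.0074, 0, 0], [0, 0, 0.05, 0.001, -0.0074, 0, 0], [0, 0, 0.05, 0.001, -0.0074, 0, 0]]]'

```text
time: 30.6
position: [0.3914, 0.2292, 0.143]
orientation: [0.717, 0.243, 0.58, -0.302]
force: [0.7, -0.4, 0.4]
width: 0.0
```

```bash
python3 - <<'E'
from shut import *
from h import *
st()
a=save('scene','s9.png');b=save('side','d9.png')
cv2.imwrite('pics/z9.png',np.hstack([cv2.resize(x['img'][y:y+130,u:u+100,::-1],(400,520),interpolation=cv2.INTER_CUBIC) for x,u,y in((a,165,100),(b,170,90))]))
carry([(gp(p,.076),-np.degrees(p),12,4) for p in (.4,.2,0)])
E
```

```text
t 30.6 p [0.3914 0.2292 0.143 ] q [-0.8108  0.7444  0.1345  2.0854  0.3831  0.326  -0.3008] F [ 0.7048 -0.4099  0.423 ] w 2.418768303919217e-05
x [ 0.1461 -0.1505 -0.9777] y [ 0.7143  0.6999 -0.001 ]
4 x [0.0007, 0.0003, 0.0995, 0.0065, -0.0132, -0.0003] rate 0.33 err 0.0000 [-0.6543  0.7276  0.1304  2.1854  0.6489  0.1407 -0.0301]
4 x [0.0, -0.0, 0.05, 0.0051, -0.0055, 0.0] rate 0.23 err 0.0000 [-0.5411  0.7249  0.0913  2.1839  0.7807  0.1     0.1207]
4 x [-0.0, 0.0, 0.05, 0.0061, -0.0044, 0.0] rate 0.32 err 0.0000 [-0.3892  0.7262 -0.0206  2.1454  0.8941  0.1225  0.2863]
```

View pics/z9.png

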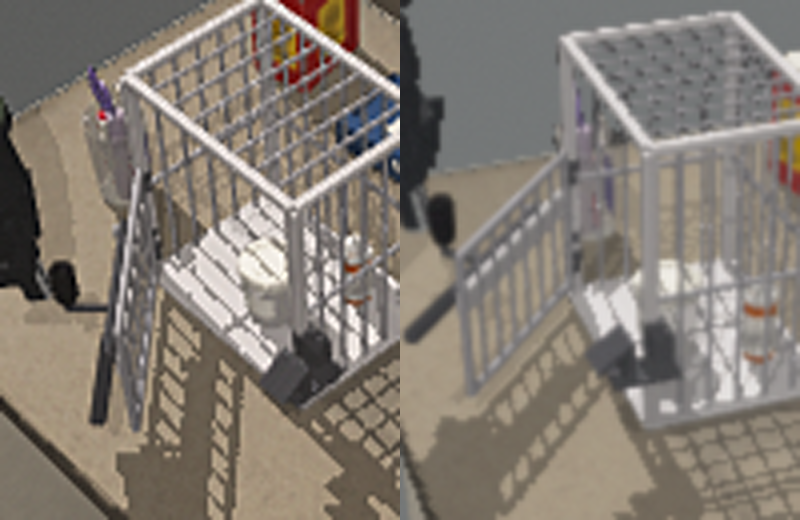

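The finger is behind the knob and the gate is at roughly 0.8 rad and closing. The cup stands upright inside. I'll keep pushing.

Request:
jog_arm --increments '[[[0, 0, 0.05, 0.0025, -0.007, 0, 0], [0, 0, 0.05, 0.0025, -0.007, 0, 0], [0, 0, 0.05, 0.0025, -0.007, 0, 0], [0, 0, 0.05, 0.0025, -0.007, 0, 0], [0, 0, 0.05, 0.004, -0.0065, 0, 0], [0, 0, 0.05, 0.004, -0.0065, 0, 0], [0, 0, 0.05, 0.004, -0.0065, 0, 0], [0, 0, 0.05, 0.004, -0.0065, 0, 0]]]'

```text
time: 31.5
position: [0.4176, 0.1756, 0.143]
orientation: [0.763, 0.124, 0.616, -0.154]
force: [-0.6, -0.1, 0.6]
width: -0.0002
```

Request:
jog_arm --increments '[[[0, 0, 0.05, 0.005, -0.0055, 0, 0], [0, 0, 0.05, 0.005, -0.0055, 0, 0], [0, 0, 0.05, 0.005, -0.0055, 0, 0], [0, 0, 0.05, 0.005, -0.0055, 0, 0], [0, 0, 0.025, 0.003, -0.0022, 0, 0], [0, 0, 0.025, 0.003, -0.0022, 0, 0], [0, 0, 0.025, 0.003, -0.0022, 0, 0], [0, 0, 0.025, 0.003, -0.0022, 0, 0]]]'

```text
time: 32.3
position: [0.4427, 0.1472, 0.1418]
orientation: [0.774, 0.028, 0.632, -0.035]
force: [-73.8, 23.5, 34.1]
width: 0.0002
```

```bash
python3 - <<'E'
from shut import *
from h import *
st()
carry([(gp(p,.076),-np.degrees(p),12,4) for p in (0,)])
E
```

```text
t 32.3 p [0.4427 0.1472 0.1418] q [-0.4767  0.7219  0.0398  2.179   0.843   0.1036  0.1977] F [-73.7675  23.5045  34.1357] w 0.0001917593695848822
x [ 0.1984 -0.0192 -0.9799] y [ 0.0904  0.9959 -0.0012]
4 x [0.0002, -0.0022, 0.0226, 0.0048, -0.0028, 0.0001] rate 0.17 err 0.0000 [-0.3888  0.7262 -0.0212  2.1454  0.8963  0.1229  0.2842]
```

A force of 74 N, with 34 N of it upward: friction between finger and knob is stopping the bar from riding up the ramp. I'll back off, then push again while moving up so that friction helps the lift.

Request:
jog_arm --increments '[[[0, 0, 0, -0.006, 0, 0, 0], [0, 0, 0, -0.006, 0, -0.004, 0], [0, 0, 0, 0, 0, 0, 0]]]'

```text
time: 32.6
position: [0.4369, 0.1451, 0.1387]
orientation: [0.777, 0.03, 0.628, -0.039]
force: [-1.6, 0.0, -0.4]
width: 0.0001
```

```bash
python3 - <<'E'
from h import *
st()
a=save('scene','s10.png');b=save('side','d10.png')
for n,i,x0,y0,x1,y1 in(('s',a['img'],200,150,245,200),('d',b['img'],195,135,240,190)):
    print(n);g=i[y0:y1:2,x0:x1].max(2)
    for row in g: print(''.join('#' if v<45 else '+' if v<75 else '.' for v in row))
E
```

```text
t 32.6 p [0.4369 0.1451 0.1387] q [-0.5334  0.7316  0.1278  2.2124  0.8625  0.0329  0.1671] F [-1.6395  0.011  -0.4306] w 0.00013702033473634575
x [ 0.2083 -0.0224 -0.9778] y [ 0.098   0.9952 -0.0019]
s
.............................................
.............................................
#............................................
#+++++.......................................
#..+.++....+.................................
++.+#........................................
.+#+.++......................................
#.+....++....................................
#...+##..#+..................................
#+.######..#+................................
+#+######...+#...............................
....#####+....++.............................
...+#+####...+++#+...........................
#+.++####++++.....#+.........................
##++...#...........++..+.....................
####.................++..+...................
++....................+++..+.................
........................+++.+.........++++++.
...........................+..++.......#+++++
.......................
[... 842 characters left out ...]
..........
.............................................
.............................................
.............................................
.............................................
.............................................
.............................................
....................................+++++....
.........................+++........+++++++..
........................++++....+....++++++..
........................+++++++++....++++++..
.........................+++++++++.+++++++++.
...........................+..++++...+++++++.
............................++++++...........
.............................................
.............................................
```

```bash
python3 - <<'E'
from h import *
a=load('s10');b=load('d10');print(tri(a,(206.5,171),b,(202.3,149.8)))
from shut import gp
for p in(0,.05,.1,.15): print(p,gp(p,.054,.138))
E
```

```text
(array([0.46819216, 0.14313719, 0.14307858]), np.float64(0.0007144084030459958))
0 [np.float64(0.48400000000000004), np.float64(0.136), 0.138]
0.05 [np.float64(0.4775701939334837), np.float64(0.13886134128927102), 0.138]
0.1 [np.float64(0.471291430910899), np.float64(0.14204046301278536), 0.138]
0.15 [np.float64(0.4651794045698859), np.float64(0.1455294190218889), 0.138]
```

Request:
jog_arm --increments '[[[0, 0, 0, 0.003, 0, 0, 0], [0, 0, 0, 0.003, 0, 0.001, 0], [0, 0, 0.01, 0.002, -0.0005, 0.0025, 0], [0, 0, 0.01, 0.002, -0.0005, 0.0025, 0], [0, 0, 0.01, 0.002, -0.0005, 0.0025, 0]]]'

```text
time: 33.2
position: [0.4495, 0.143, 0.1479]
orientation: [0.777, 0.021, 0.628, -0.026]
force: [0.0, -0.6, -0.7]
width: -0.0
```

Request:
jog_arm --increments '[[[0, 0, 0.01, 0.002, -0.0005, 0.002, 0], [0, 0, 0.01, 0.002, -0.0005, 0.002, 0]]]'

```text
time: 33.4
position: [0.4535, 0.1421, 0.1518]
orientation: [0.778, 0.014, 0.628, -0.019]
force: [0.2, -0.3, -0.4]
width: -0.0003
```

Request:
jog_arm --increments '[[[0, 0, 0.01, 0.002, -0.0005, 0, 0], [0, 0, 0.01, 0.002, -0.0005, 0, 0]]]'

```text
time: 33.6
position: [0.4575, 0.1412, 0.1516]
orientation: [0.778, 0.008, 0.628, -0.011]
force: [-0.5, -0.2, 0.6]
width: 0.0001
```

```bash
python3 - <<'E'
from h import *
st()
a=save('scene','s11.png');b=save('side','d11.png')
for n,i,x0,y0,x1,y1 in(('s',a['img'],200,160,222,184),('d',b['img'],195,135,220,165)):
    print(n);g=i[y0:y1,x0:x1].max(2)
    for row in g: print(''.join('#' if v<45 else '+' if v<75 else '.' for v in row))
E
```

```text
t 33.6 p [0.4575 0.1412 0.1516] q [-0.3941  0.7035 -0.0469  2.1445  0.8773  0.1609  0.258 ] F [-0.4646 -0.1859  0.5802] w 0.0001161553011657565
x [ 0.2101 -0.0067 -0.9777] y [ 0.0268  0.9996 -0.0011]
s
#######+.+...........+
########+.............
####++####+...........
###+++#+.++...........
###++.+#..+++.........
####+.++...+#+........
#####..+.++###+.......
#####+...+####++......
######+...######+.....
#####+++.+.+##+.##....
#####.+#+..+##....++..
+####+##++++##+...+++.
.########+#####....+#+
.+++###########...+.+#
..+.###########.+++...
..+.+##########++.....
.....+#+..#####.......
......+....+#+........
...........++.........
............+.........
......................
..............++......
......................
......................
d
+..++++..................
+...+++..................
+...+++..................
++...++..................
++...+++.................
++++++#+.................
#+++++#+.................
##++++#+.................
#######+.................
#######+.................
+#####+....++++..........
.+####+...++++#+++.......
..+###+...+#####++.......
...+##+...######+++......
...+###+..######..+......
....+##+..+####+...+.....
....+##+..######.........
....+##+..+#####+...+....
....++++..+#####++..+....
..........+#####++...+...
..........+#####.........
...........+###+......+..
............+#.........+.
.............+.......+++.
.............++++.+.....+
.........................
.........................
.........................
.........................
.........................
```

The knob pixels are back at their shut positions: scene about (212,171), side about (208,151.5). I'll retreat and check.

Request:
jog_arm --increments '[[[0, 0, 0, -0.01, 0, 0, 0], [0, 0, 0, -0.02, 0, 0.01, 0], [0, 0, 0, -0.01, 0, 0.02, 0], [0, 0, 0, 0, 0, 0.03, 0], [0, 0, 0, 0, 0, 0.03, 0], [0, 0, 0, 0, 0, 0.03, 0], [0, 0, 0, 0, 0.0, 0.03, 0], [0, 0, 0, 0, 0, 0, 0]]]'

```text
time: 34.5
position: [0.4179, 0.1415, 0.3043]
orientation: [0.779, 0.009, 0.627, -0.011]
force: [0.3, 0.0, -1.0]
width: -0.0002
```

```bash
python3 - <<'E'
from h import *
st()
a=save('scene','s12.png');b=save('side','d12.png')
a0=load('s2');b0=load('d2')
def kn(d,x0,y0,x1,y1):
    m=(d['img'][y0:y1,x0:x1].max(2)<45).astype(np.uint8);n,l,s,c=cv2.connectedComponentsWithStats(m);k=1+s[1:,4].argmax();return c[k]+[x0,y0],s[k,4]
for x,y,r_ in((a0,a,(204,160,222,182)),(b0,b,(200,143,216,161))): print(kn(x,*r_),kn(y,*r_))
print(tri(a,kn(a,204,160,222,182)[0],b,kn(b,200,143,216,161)[0])[0],tri(a0,kn(a0,204,160,222,182)[0],b0,kn(b0,200,143,216,161)[0])[0])
# bystander check: image diff at bottles/carton
for nm,(x0,y0,x1,y1) in dict(carton=(298,218,318,246),red=(300,280,320,310),small=(326,252,344,276)).items():
    print(nm,np.abs(a['img'][y0:y1,x0:x1].astype(int)-a0['img'][y0:y1,x0:x1]).mean())
f=lambda i,x,y:cv2.resize(i[y:y+120,x:x+90,::-1],None,fx=4.4,fy=4.4,interpolation=cv2.INTER_CUBIC)
cv2.imwrite('pics/z12.png',np.hstack([f(a['img'],186,92),f(b['img'],198,88)]))
E
```

```text
t 34.5 p [0.4179 0.1415 0.3043] q [-0.1305  0.3939 -0.4987  2.0254  0.5217  0.6502  0.5616] F [ 0.3235  0.0408 -0.9513] w -0.00015168804916282434
x [ 0.2138 -0.0054 -0.9769] y [0.0283 0.9996 0.0007]
(array([211.5672, 170.6716]), np.int32(67)) (array([211.4375, 170.9375]), np.int32(64))
(array([208.1887, 151.5283]), np.int32(53)) (array([207.8627, 151.2353]), np.int32(51))
[0.4836 0.1357 0.1383] [0.4855 0.1381 0.1357]
carton 1.6898809523809524
red 1.6527777777777777
small 1.6558641975308641
```

View pics/z12.png

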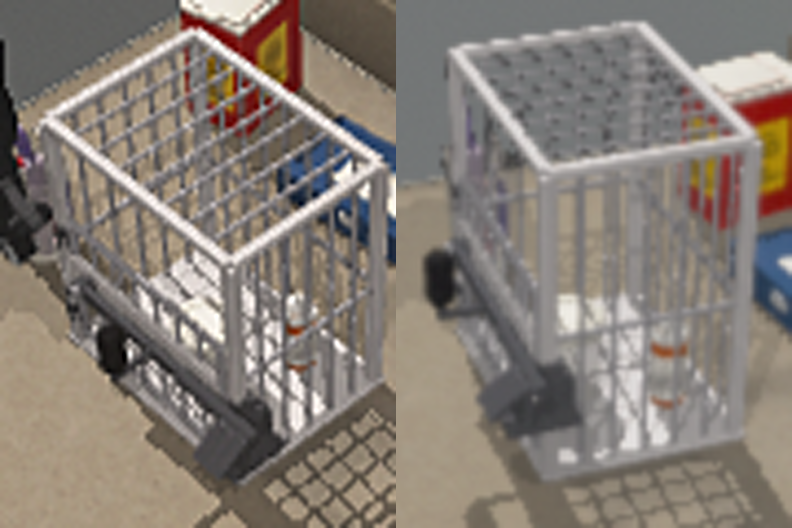

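By eye this matches the starting shut state: knob at (113,348), bar in the catch, vial in place, cup inside behind the front wires. As a sub-pixel check of the gate and bar, I'll compare the bar's nose region with the initial image.

```bash
python3 - <<'E'
from h import *
for n0,n1,R in(('s2','s12',dict(knob=(204,160,222,182),bar=(218,170,240,188),nose=(228,180,254,202),post=(232,150,246,180),gate=(204,172,234,192))),('d2','d12',dict(knob=(200,143,216,161),bar=(208,155,228,172),nose=(216,168,242,190),post=(226,124,242,165)))):
    g0,g1=[cv2.cvtColor(load(n)['img'],cv2.COLOR_RGB2GRAY).astype(np.float32) for n in(n0,n1)]
    for k,(x0,y0,x1,y1) in R.items():
        t=g0[y0:y1,x0:x1]; M=np.eye(2,3,dtype=np.float32)
        cc,M=cv2.findTransformECC(t,g1[y0:y1,x0:x1],M,cv2.MOTION_TRANSLATION); print(n0,k,'shift',M[:,2],'cc %.3f'%cc,'diff %.1f'%np.abs(t-g1[y0:y1,x0:x1]).mean())
E
```

```text
s2 knob shift [-0.30780208  0.24834788] cc 0.950 diff 11.9
s2 bar shift [-0.8301101   0.20938666] cc 0.924 diff 18.7
s2 nose shift [0.06173691 0.03475075] cc 0.951 diff 10.7
s2 post shift [ 0.04227465 -0.07053879] cc 0.858 diff 12.3
s2 gate shift [-0.46199825  0.20093077] cc 0.891 diff 11.6
d2 knob shift [-0.54671013 -0.27914894] cc 0.966 diff 7.8
d2 bar shift [-0.73321414 -0.28932   ] cc 0.931 diff 7.6
d2 nose shift [0.324429   0.20348932] cc 0.808 diff 9.8
d2 post shift [ 0.23269016 -1.0175116 ] cc 0.877 diff 5.0
```

```bash
python3 - <<'E'
from h import *
a=load('s2');b=load('d2')
for nm,X,s in(('knob',[.484,.137,.138],(-.308,.248,-.547,-.279)),('bar',[.522,.09,.105],(-.83,.209,-.733,-.289))):
    f=lambda X:np.r_[proj(a,X),proj(b,X)]
    J=np.array([(f(np.array(X)+.001*e)-f(X)) for e in np.eye(3)]).T
    x,res,_,_=np.linalg.lstsq(J,np.array(s),rcond=None);print(nm,'mm',x,res)
E
```

```text
knob mm [-2.41049113 -1.82725746  2.40551964] [0.00726193]
bar mm [-2.51364862  0.90068671  0.79538001] [0.04091146]
```

```bash
python3 -c "
from h import *
r.finish_job(); st()"
```

```text
the job is handed in; nothing more can be done
the job is handed in; nothing more can be done
```

The cup is in the cage with the gate shut and the bar down. I handed the job in at about 35 s of the 72 s allowed; no verdict was reported.

**What I did**
- **Opening:** I gripped the knob, lifted the bar about 0.2 rad and swung the gate to about 1.4–1.5 rad.
- **Placing:** I carried the cup in at a 37° tool tilt and set it down at about 28 mm in front of the cage's centre, in x. It touched the floor with 7.6 N.
- **Closing:** I pushed the gate shut by the knob from outside, then drew the arm clear.

**Last checks**
- **Cup and bystanders:** The wrist picture after release showed the cup upright on the floor. The final images show the vial in place. The carton and two bottles look unchanged, and the beaker I only checked by eye.
- **Gate:** The knob is back within about 2–3 mm of its starting position, so the gate is about 0.02 rad from shut. That is under the 0.05 limit, and I put it down to play behind the tooth.
- **Latch:** The knob fit gave +2.4 mm in height (0.027 rad, against a limit of 0.03), while a point farther along the bar gave only +0.8 mm (0.006 rad). They disagree by about the measuring noise. A bar resting on the tooth or ramp would sit clearly higher or farther out, so I judged it down.

**What went wrong**
- **First push shut:** It jammed because friction on the knob stopped the bar riding up the ramp. The wrist force reached about 78 N, under the 120 N limit. It went through the fingertips, so I don't expect the 40 N limit on the arm and gripper body to apply, but I couldn't check. I backed off and pushed again while moving upward, which worked with almost no force.
- **Rows cut short:** Some moves were limited by joint 6 or by the speed limit and needed a correction before the knob and cup grasps.

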